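Find the sharp lapping block by its drag and set it on the sloping rest

TASK

One of the three lapping blocks on the steel plate still has a sharp sole and drags harder; the other two are worn and slip easily. Slide each block over the plate to a new place at least 5 cm from where it stood, to feel its drag, and leave it there; then set the hardest-dragging one, sole down and lengthwise, on the middle of the sloping rest, clear of its lower stop, where only a sharp sole holds, reaching in under the lamp bar with the tool tilted and without bumping the lamp. Leave the two worn blocks standing on the plate and do not disturb the brass weight and the disc gauge.

Things in the scene. Friction and masses are not known exactly. Their poses are not given: they have to be found in the camera images.
- block_a_mid (a point): centre of one of three look-alike hand lapping blocks, 22 mm above its underside. Block 72 x 36 x 44 mm (along its x, y, z), flat-sided, grip across the 36 mm; black sole, steel, wooden top; about 0.65 kg. One block has a sharp sole (friction on the plate about 0.7, drag about 4.5 N), two are worn (about 0.15, 1 N); which is not told. Starts on the plate, x roughly along the plate's x
- block_b_mid (a point): centre of one of three look-alike hand lapping blocks, 22 mm above its underside. Block 72 x 36 x 44 mm (along its x, y, z), flat-sided, grip across the 36 mm; black sole, steel, wooden top; about 0.65 kg. One block has a sharp sole (friction on the plate about 0.7, drag about 4.5 N), two are worn (about 0.15, 1 N); which is not told. Starts on the plate, x roughly along the plate's x
- block_c_mid (a point): centre of one of three look-alike hand lapping blocks, 22 mm above its underside. Block 72 x 36 x 44 mm (along its x, y, z), flat-sided, grip across the 36 mm; black sole, steel, wooden top; about 0.65 kg. One block has a sharp sole (friction on the plate about 0.7, drag about 4.5 N), two are worn (about 0.15, 1 N); which is not told. Starts on the plate, x roughly along the plate's x
- plate_top (a point): centre of the top face of the fixed flat steel plate, 300 mm along its x, 380 mm along its y, 10 mm thick; z up
- slope_mid (a point): centre of the sloping top face of the fixed wooden rest, beside the plate on either side: 150 mm along its x by 74 mm along its y, 36 mm above the table. Its x points away from the robot and up the slope at 18 degrees, its z square to the face. A stop 8 mm high closes the low end (inner face at x -69 mm). A worn block slips down to the stop, the sharp one stays where it is set
- lamp: fixed lamp over the rest; origin on the table under slope_mid, x level and away from the robot, z up. Its bar covers x -6 to +30 mm, y -50 to +50 mm, z 166 to 186 mm; its post (14 mm thick, 202 mm tall) is at x +112 mm. The side towards -x is open: a tool leaning back to -x by 30 to 40 degrees, fingers forward and down and closing along y, passes under the bar with a block in hand
- weight: bystander: small brass weight, 26 mm across, 36 mm tall, on the far edge of the plate; origin under its centre
- gauge: bystander: aluminium disc gauge, 34 mm across, 18 mm tall, on the far edge of the plate; origin under its centre
- tin: bystander: fixed steel tin of stones, 90 x 110 x 24 mm with a raised lid at its far side to 105 mm height, on the other side of the plate from the rest; origin under the centre
Not all that is in view belongs to the job. Leave any blue, purple or turquoise look-alike of the part that bears block_b_mid alone.

How it is judged:
By the outcome, as a careful person would: the job done as asked, in the order asked, and still so for the second after the job is handed in, with the robot touching nothing.
It also fails if it takes over 69 s, if anything falls off the work surface, if the arm or the gripper's body presses on something with over 40 N, if the wrist force passes 120 N, or if a joint passes its speed limit or range.

ROBOT

A 6-joint arm with a two-finger parallel gripper is mounted at the origin on the work surface. World frame = base frame: x ahead of the robot, y to its left, z up, the work surface at z = 0. Lengths are in m, angles in rad, forces in N, time in s.
With the tool pointing down it reaches from about 0.25 to 0.775 m from the base axis. Payload 4 kg.
Tool frame: the origin (TCP) lies midway between the tips of the shut fingers; the grasp point (between the pads) lies 19 mm behind it; z points along the fingers, y is the direction in which the jaws open and shut (so a half turn about z gives the same grasp; the last joint's range is limited). The gripper opens to 94 mm and grips with 3 to 60 N. Pads are 16 mm wide; open, the fingers measure 119 mm over their backs; the gripper's body (75 mm by 177 mm) begins 78 mm behind the grasp point.
Start: joints at [1.097, 0.087, 1.371, -0, 1.684, -0.103], TCP at [0.199, 0.513, 0.206] pointing down, gripper open.
Joint ranges: [-3.1, 3.1], [-0.76, 2.03], [0.27, 2.55], [-1.08, 4.22], [0.17, 2.65], [-2.57, 2.57]. Speed limits (rad/s): [2.79, 2.79, 3.14, 3.14, 3.14, 3.14].

INTERFACE

Orientations are given as [roll, pitch, yaw] about the fixed x, y, z axes, in that order (R = Rz(yaw) Ry(pitch) Rx(roll)).
In Python, from bench import robot gives the robot as it stands.
- The arm moves only by the tool servo_tool, never from a script. Its argument "rows" is a list of rows, each a list of 2 entries, a list of its own where there are three numbers: the shift along the tool's x, y, z normalised to -1 to 1, where 1 is 0.08 m, then the turn about the tool's z normalised to -1 to 1, where 1 is pi/2 rad. A call has 1 to 12 rows; each row is the pose to reach, as a shift and turn from the pose commanded when the call began, along the tool's axes at that moment; what a row does not reach only later rows make up. A row lasts 1/12 s, in which the tool goes at most 41.7 mm and 7.16 degrees, less where a joint would pass 70% of its speed; a pose out of reach is approached as far as the arm can. A call with a number of a shift or a turn outside -1 to 1 is refused whole. A call with a gripper value outside its range is refused whole. "grip" is the closure, from -1 (fully open) to 1 (shut), set as the call begins (left out, the last holds). The fingers move at their own pace and stop on an object; the grip force is fixed at half the most. Time passes only in rows, so rows that repeat a pose let the fingers close. It gives the time, the measured TCP pose, the force and the opening at its end, in the units of the state.
- robot.get_obs(): the state, without advancing time (a new reading comes with each control period).
- robot.snapshot(name): name is "scene" or "side" or "wrist"; returns a dict with "pixels" (384x512x3 uint8, red, green, blue), "camera_matrix" (3x3 intrinsics, pixels), "D" ([k1, k2, p1, p2, k3] as OpenCV has them; the pictures are not rectified), "world_from_camera" (4x4, takes a point from camera to world coordinates). Camera axes: x right, y down, z forward; pixel columns grow to the right and rows downward; lengths in m; the calibration is good to about 2 mm. A picture is of the moment at which its call begins. There is no depth.
- robot.close_job(): hands the job in, once; it reports no verdict.
The state is a dict: "time": time; "joint_positions": joint angles; "qvel": joint speeds; "joint_torque": joint torques, N m; "tool_pos": TCP position; "ee_rot": TCP orientation; "wrist_force": force on the tool from outside, world axes, zero at the start; "wrist_torque": the same for the moment, N m; "width": finger opening in m.
Only numpy, scipy, OpenCV 4.12 (cv2) and the standard library are available. Lean on these libraries where they do the work, as an engineer would, in place of code of your own. Each camera call takes 0.05 s, during which the arm holds its last target.

## Working session

There is one attempt and no reset: what is moved stays moved. The work goes in short steps, Python scripts to look and compute and a tool call to move; the robot and the scene stay as the last step left them, time stands still between calls to the robot, and variables do not carry over. Pictures are saved under pics/ and viewed, and the job is handed in when it is done.

Besides the shell and the picture viewer there is one more tool, called after "Emit:" as name(argument=value, ...), one argument or row to a line, values as JSON. servo_tool: Moves the arm, as the interface text tells. Its arguments: {"type":"object","properties":{"rows":{"type":"array"},"grip":{"type":"number"}},"required":["rows"]}

```bash
ls; mkdir -p pics
python3 - <<'E'
from bench import robot
import cv2,json
o=robot.get_obs();print(o)
for n in("scene","side","wrist"):
    s=robot.snapshot(n);cv2.imwrite(f"pics/{n}0.png",s["pixels"][:,:,::-1])
    import pickle;pickle.dump(s,open(f"{n}0.pkl","wb"))
    print(n,s["camera_matrix"],s["D"],s["world_from_camera"])
E
```

```text
pics
{'time': 0.0, 'joint_positions': array([ 1.09689108e+00,  8.79337526e-02,  1.37224542e+00, -1.91174934e-05,
        1.68361038e+00, -1.03085157e-01]), 'qvel': array([-0.00069963, -0.00028926, -0.0006767 , -0.00058534,  0.00064469,
       -0.00183259]), 'joint_torque': array([-2.66523653e-03, -3.40184498e+01, -3.02422893e+01,  7.14936526e-02,
        3.32705432e-02, -1.88491445e-04]), 'tool_pos': array([0.19905733, 0.51211931, 0.20432029]), 'ee_rot': array([-3.13940546e+00, -2.07167514e-04,  2.77077021e+00]), 'wrist_force': array([ 0.61785261, -0.11631819,  0.15841121]), 'wrist_torque': array([ 0.02393562, -0.03232624,  0.03635822]), 'width': 0.09414460067056245}
scene [[367.93197647   0.         255.89563812]
 [  0.         367.93197647 196.14314777]
 [  0.           0.           1.        ]] [0.00903899 0.         0.         0.         0.        ] [[ 0.46953306  0.48849594 -0.73546613  1.26518142]
 [ 0.88271054 -0.27764244  0.37912633 -0.45579019]
 [-0.01899494 -0.82721605 -0.56156282  0.65182735]
 [ 0.          0.          0.          1.        ]]
side [[397.07935863   0.         256.56623628]
 [  0.         397.07935863 193.52260864]
 [  0.           0.           1.        ]] [-0.11102492  0.          0.          0.          0.        ] [[ 0.92867923 -0.19055693  0.31818695  0.09300229]
 [-0.37080048 -0.49523666  0.7856511  -0.92129104]
 [ 0.00786658 -0.84760174 -0.5305746   0.61171401]
 [ 0.          0.          0.          1.        ]]
wrist [[271.18329969   0.         257.98553624]
 [  0.         271.18329969 192.60718842]
 [  0.           0.           1.        ]] [-0.02781609  0.          0.          0.          0.        ] [[ 0.36258947  0.89725043  0.25193359  0.12489648]
 [ 0.93194746 -0.34860182 -0.09975325  0.54129342]
 [-0.00167913  0.27095835 -0.96258961  0.38286366]
 [ 0.          0.          0.          1.        ]]
```

View pics/scene0.png

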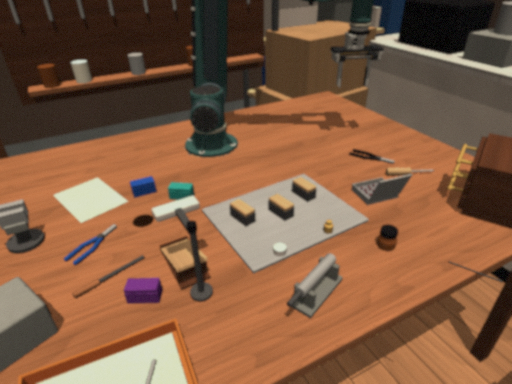

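View pics/side0.png

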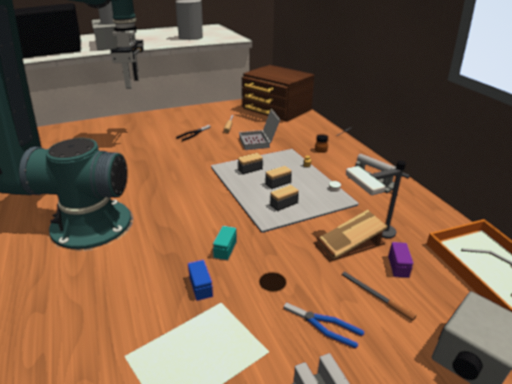

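View pics/wrist0.png

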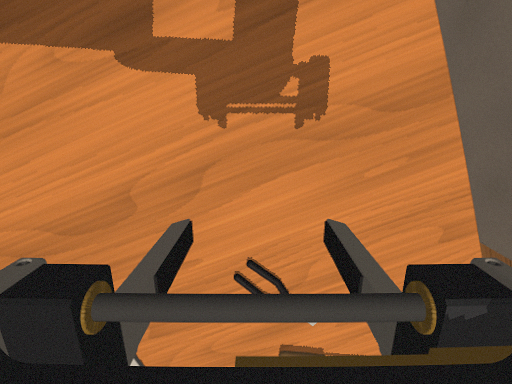

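The scene view shows three wood-topped blocks on the plate at px (243,211), (281,205) and (304,188). The rest is at (185,258) with the lamp post at (200,290), the weight at (327,226) and the gauge at (280,248). Candidates that could be mistaken for the blocks are blue (143,186), turquoise (181,190) and purple (143,290). I choose the three wooden-topped ones on the plate and will check them in a crop.

```bash
cat > h.py <<'E'
import numpy as np,cv2,pickle
def und(s,p):
    p=np.asarray(p,float).reshape(-1,1,2)
    return cv2.undistortPoints(p,s["camera_matrix"],np.array(s["D"],float)).reshape(-1,2)
def rays(s,p):
    u=und(s,p);T=np.array(s["world_from_camera"]);d=np.c_[u,np.ones(len(u))]@T[:3,:3].T
    return T[:3,3],d
def onz(s,p,z):
    o,d=rays(s,p);t=(z-o[2])/d[:,2];return o+t[:,None]*d
def proj(s,P):
    T=np.linalg.inv(np.array(s["world_from_camera"]))
    r,_=cv2.Rodrigues(T[:3,:3]);q,_=cv2.projectPoints(np.asarray(P,float).reshape(-1,1,3),r,T[:3,3],s["camera_matrix"],np.array(s["D"],float));return q.reshape(-1,2)
def tri(s1,p1,s2,p2):
    o1,d1=rays(s1,[p1]);o2,d2=rays(s2,[p2]);d1=d1[0];d2=d2[0]
    A=np.c_[d1,-d2];x=np.linalg.lstsq(A,o2-o1,rcond=None)[0]
    a=o1+x[0]*d1;b=o2+x[1]*d2;return (a+b)/2,np.linalg.norm(a-b)
E
python3 - <<'E'
from h import *
a=pickle.load(open("scene0.pkl","rb"))["pixels"];b=pickle.load(open("side0.pkl","rb"))["pixels"]
c=cv2.resize(a[165:310,120:380],None,fx=3,fy=3,interpolation=cv2.INTER_CUBIC);cv2.imwrite("pics/sc.png",c[:,:,::-1])
c=cv2.resize(b[135:270,200:420],None,fx=3.5,fy=3.5,interpolation=cv2.INTER_CUBIC);cv2.imwrite("pics/sd.png",c[:,:,::-1])
E
```

```text
(no output)
```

View pics/sc.png

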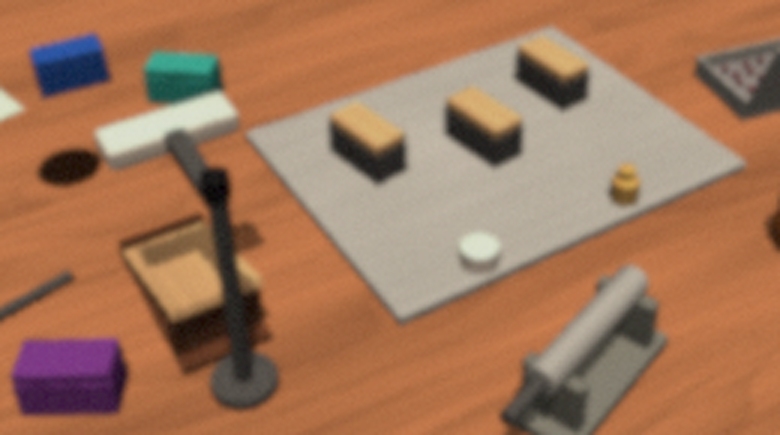

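View pics/sd.png

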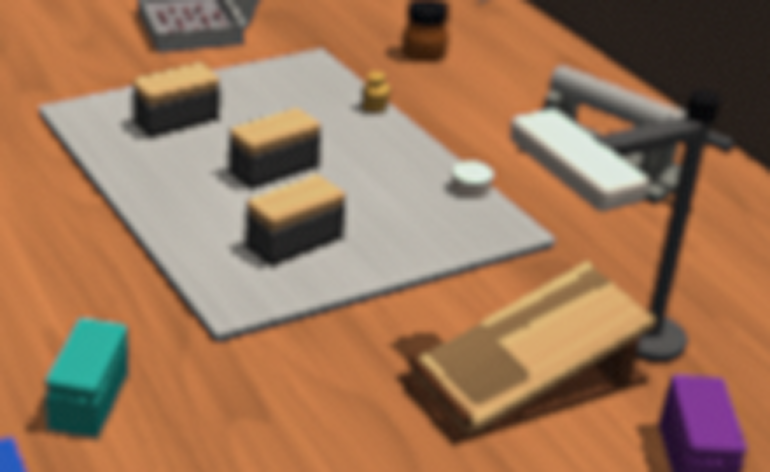

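Three blocks with tan tops are confirmed, standing on the grey plate. Next I measure them.

Run:
```python
from h import *
S={n:pickle.load(open(n+"0.pkl","rb")) for n in("scene","side")}
boxes={"scene":(195,170,380,270),"side":(205,140,365,232)}
for n,s in S.items():
    hsv=cv2.cvtColor(s["pixels"],cv2.COLOR_RGB2HSV)
    x0,y0,x1,y1=boxes[n]
    roi=np.zeros(hsv.shape[:2],np.uint8);roi[y0:y1,x0:x1]=255
    # plate hull
    g=((hsv[...,1]<60)&(hsv[...,2]>110)).astype(np.uint8)*255&roi
    nb,l,st,ce=cv2.connectedComponentsWithStats(g)
    i=1+np.argmax(st[1:,4]);pts=np.argwhere(l==i)[:,::-1].astype(np.int32)
    h=cv2.convexHull(pts);q=cv2.approxPolyDP(h,6,True).reshape(-1,2)
    print(n,"plate px",q.tolist());P=onz(s,q,0.01);print(P.round(4)[:,:2].tolist(),P.mean(0).round(4))
    hullm=np.zeros_like(roi);cv2.fillConvexPoly(hullm,h,255)
    w=((hsv[...,0]>10)&(hsv[...,0]<28)&(hsv[...,1]>75)&(hsv[...,2]>140)).astype(np.uint8)*255&cv2.dilate(hullm,np.ones((3,3)))
    w[l==0]=w[l==0]
    nb,l2,st,ce=cv2.connectedComponentsWithStats(w)
    for k in range(1,nb):
        if st[k,4]>40 and st[k,4]<800:
            pts=np.argwhere(l2==k)[:,::-1].astype(float)
            W=onz(s,pts,0.054)[:,:2].astype(np.float32)
            r=cv2.minAreaRect(W*1000)
            print(k,st[k].tolist(),ce[k].round(1),"rect",np.round(r[0],1),np.round(r[1],1),round(r[2],1),"mean",W.mean(0).round(4))
```

```text
scene plate px [[367, 219], [251, 269], [203, 209], [304, 175]]
[[0.6806, 0.196], [0.6942, -0.1792], [0.407, -0.1909], [0.3927, 0.1785]] [0.5436 0.0011 0.01  ]
1 [202, 174, 101, 86, 230] [240.1 207.8] rect [492.7 -92.5] [192.9 419.1] 36.8 mean [ 0.5043 -0.1086]
2 [304, 174, 65, 47, 111] [337.5 196.4] rect [586.1 149.1] [278.   9.] 2.5 mean [0.5948 0.1505]
3 [293, 177, 23, 14, 159] [304.1 183.3] rect [492.1 107.6] [74.2 36.4] 8.5 mean [0.4929 0.1077]
4 [269, 194, 25, 15, 197] [281.1 201.1] rect [538.3  -1.9] [73.8 37.9] 11.8 mean [ 0.5392 -0.0018]
5 [230, 199, 25, 16, 205] [242.  206.4] rect [ 506.6 -109.6] [73.2 36.6] 12.4 mean [ 0.5076 -0.1097]
6 [324, 219, 10, 10, 70] [328.5 223.7] rect [686.2  52.4] [22.9 38.4] 53.3 mean [0.6874 0.0517]
side plate px [[357, 204], [262, 230], [212, 165], [291, 149]]
[[0.6932, -0.181], [0.4029, -0.1943], [0.3839, 0.1825], [0.6749, 0.1988]] [0.5387 0.0015 0.01  ]
1 [237, 148, 69, 15, 194] [263.9 155.5] rect [552.  104.3] [ 77.6 211.3] 77.6 mean [0.5331 0.1047]
3 [306, 159, 53, 44, 206] [331.7 178.6] rect [657.2 -96.7] [ 20.9 262.2] 4.0 mean [ 0.6561 -0.0944]
6 [266, 166, 25, 11, 153] [278.4 171. ] rect [533.1  -3.1] [71.6 37.3] 12.2 mean [ 0.5328 -0.0033]
10 [271, 185, 27, 13, 191] [284.2 191.2] rect [ 501.3 -111.1] [70.7 36.6] 12.8 mean [ 0.501  -0.1112]
```

Run:
```python
from h import *
S={n:pickle.load(open(n+"0.pkl","rb")) for n in("scene","side")}
pp={"lo+":((186.7,237.7),(320,238.4)),"lo-":((161,246),(335.7,256.4)),"hi-":((181.7,270),(386.6,226.4)),"hi+":((207.3,258.3),(367.7,210.7)),
"postbase":((201.5,293),(389,232.5)),"posttop":((191.5,226),(400,165))}
R={}
for k,(a,b) in pp.items():
    p,e=tri(S["scene"],a,S["side"],b);R[k]=p;print(k,p.round(4),round(e,4))
print("mid",np.mean([R[k] for k in list(R)[:4]],0).round(4))
for a,b in(("lo+","hi+"),("lo-","hi-"),("lo-","lo+"),("hi-","hi+")):
    d=R[b]-R[a];print(a,b,np.linalg.norm(d).round(4),np.degrees(np.arctan2(d[1],d[0])).round(1),"z",d[2].round(3))
for n in S:
  im=S[n]["pixels"]; x=(145,180,225,310) if n=="scene" else (300,155,420,275)
  c=cv2.resize(im[x[1]:x[3],x[0]:x[2]],None,fx=5,fy=5,interpolation=cv2.INTER_CUBIC);cv2.imwrite(f"pics/rest_{n}.png",c[:,:,::-1])
```

```text
lo+ [ 0.5174 -0.2804  0.0162] 0.0045
lo- [ 0.5179 -0.3506  0.0168] 0.007
hi- [ 0.6624 -0.3383  0.0534] 0.0063
hi+ [ 0.6558 -0.2723  0.0558] 0.001
postbase [ 0.7024 -0.3114  0.0037] 0.005
posttop [ 0.6956 -0.3075  0.1943] 0.0008
mid [ 0.5884 -0.3104  0.0355]
lo+ hi+ 0.1441 3.4 z 0.04
lo- hi- 0.1495 4.9 z 0.037
lo- lo+ 0.0702 90.4 z -0.001
hi- hi+ 0.0664 95.7 z 0.002
```

View pics/rest_scene.png

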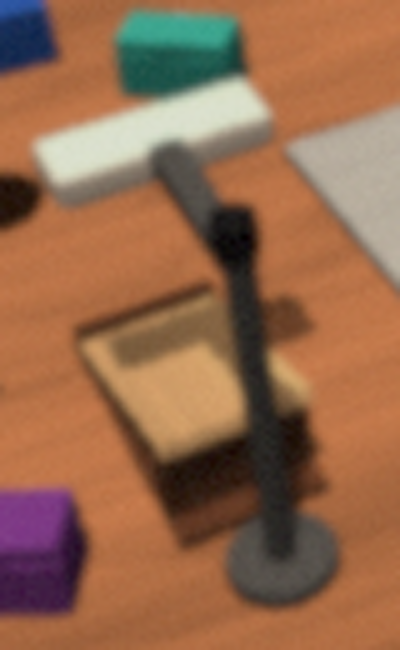

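View pics/rest_side.png

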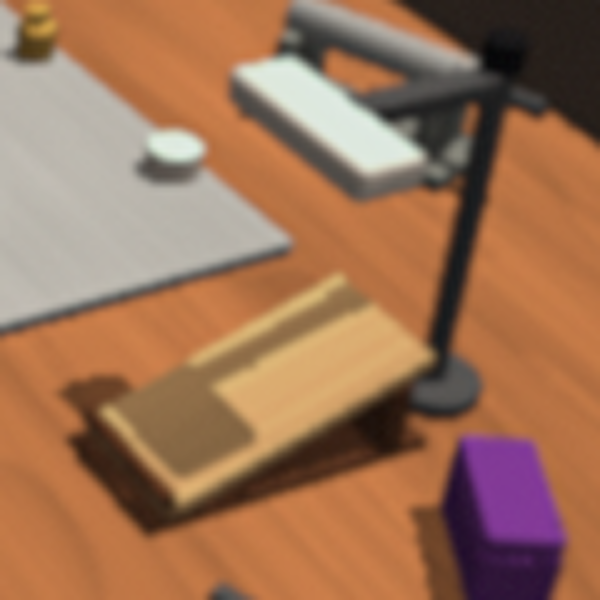

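```bash
cat >> h.py <<'E'
from scipy.spatial.transform import Rotation as Ro
def plan(tgt,yawdeg,robot,bring=None):
    o=robot.get_obs();R=Ro.from_euler("xyz",o["ee_rot"]).as_matrix()
    d=R.T@(np.array(tgt)-o["tool_pos"])
    yaw=np.degrees(o["ee_rot"][2]);dy=(yawdeg-yaw+180)%360-180
    print("t",round(o["time"],2),"pos",o["tool_pos"].round(4),"rpy",np.degrees(o["ee_rot"]).round(2),"F",o["wrist_force"].round(2),"w",round(o["width"],4))
    print("shift norm",(d/0.08).round(3),"turn norm",round(-dy/90,3))
E
python3 - <<'E'
from h import *
from bench import robot
S={n:pickle.load(open(n+"0.pkl","rb")) for n in("scene","side")}
f=lambda x,y:(145+x/5,180+y/5); g=lambda x,y:(300+x/5,155+y/5)
B={}
for k,a,b in(("--",(35,150),(360,178)),("-+x+y",(240,75),(232,72)),("++",(270,115),(293,58)),("+x-y",(65,190),(425,160))):
    p,e=tri(S["scene"],f(*a),S["side"],g(*b));B[k]=p;print(k,p.round(4),round(e,4))
print(np.mean(list(B.values()),0))
for n,px in(("gauge s",[(280,246)]),("weight s",[(327,229)])): print(n,onz(S["scene"],px,.02).round(3))
plan((0.432,0.098,0.2),188.5,robot)
E
```

```text
-- [ 0.5824 -0.3594  0.1802] 0.0009
-+x+y [ 0.5787 -0.2639  0.1841] 0.0019
++ [ 0.6136 -0.2623  0.1834] 0.0006
+x-y [ 0.6181 -0.3564  0.1803] 0.0004
[ 0.59819907 -0.31046912  0.18198595]
gauge s [[ 0.667 -0.082  0.02 ]]
weight s [[0.671 0.063 0.02 ]]
t 0.15 pos [0.1991 0.5123 0.2046] rpy [-1.7991e+02 -1.0000e-02  1.5875e+02] F [0.63 0.45 0.83] w 0.0938
shift norm [-4.59  -3.771  0.063] turn norm -0.331
```

Emit:
servo_tool(
  rows=[
    [[-0.46, -0.38, 0], 0],
    [[-0.92, -0.76, 0], 0],
    [[-0.92, -0.76, 0], 0],
  ],
  grip=0.5,
)

```text
time: 0.4
tool_pos: [0.2473, 0.4259, 0.2051]
ee_rot: [-3.139, 0.002, 2.768]
wrist_force: [-0.4, -0.0, 0.1]
width: 0.0776
```

Emit:
servo_tool(
  rows=[
    [[-0.46, -0.38, 0], 0],
    [[-0.92, -0.76, 0], 0],
    [[-0.92, -0.76, 0], 0],
  ],
)

```text
time: 0.65
tool_pos: [0.2941, 0.3425, 0.2054]
ee_rot: [-3.14, 0.002, 2.767]
wrist_force: [-0.2, 0.2, 0.0]
width: 0.0578
```

Emit:
servo_tool(
  rows=[
    [[-0.46, -0.38, 0], 0],
    [[-0.92, -0.76, 0], 0],
    [[-0.92, -0.76, 0], 0],
  ],
)

```text
time: 0.9
tool_pos: [0.3407, 0.259, 0.2054]
ee_rot: [-3.14, 0.002, 2.766]
wrist_force: [0.1, -0.2, -0.0]
width: 0.0375
```

Emit:
servo_tool(
  rows=[
    [[-0.46, -0.38, 0], 0],
    [[-0.92, -0.76, 0], 0],
    [[-0.92, -0.76, 0], 0],
  ],
)

```text
time: 1.15
tool_pos: [0.3873, 0.1755, 0.2053]
ee_rot: [-3.14, 0.002, 2.766]
wrist_force: [0.9, 0.3, 0.3]
width: 0.0239
```

Emit:
servo_tool(
  rows=[
    [[-0.46, -0.38, 0.03], -0.08],
    [[-0.92, -0.76, 0.06], -0.16],
    [[-0.92, -0.76, 0.06], -0.24],
    [[-0.92, -0.76, 0.06], -0.33],
    [[-0.92, -0.76, 0.06], -0.33],
    [[-0.92, -0.76, 0.06], -0.33],
  ],
)

```text
time: 1.65
tool_pos: [0.4323, 0.0955, 0.2003]
ee_rot: [3.141, -0.001, -2.995]
wrist_force: [0.3, -0.5, 0.7]
width: 0.0234
```

```bash
cat >> h.py <<'E'
def blocks(s,draw=None):
    "wood tops on plate -> rects at z=.054"
    hsv=cv2.cvtColor(s["pixels"],cv2.COLOR_RGB2HSV)
    w=((hsv[...,0]>10)&(hsv[...,0]<28)&(hsv[...,1]>60)&(hsv[...,1]<170)&(hsv[...,2]>140)).astype(np.uint8)*255
    w=cv2.morphologyEx(w,cv2.MORPH_OPEN,np.ones((3,3)))
    nb,l,st,ce=cv2.connectedComponentsWithStats(w)
    for k in range(1,nb):
        if st[k,4]<80: continue
        pts=np.argwhere(l==k)[:,::-1].astype(float)
        W=onz(s,pts,.054)[:,:2]*1000
        if W[:,0].min()<350 or W[:,0].max()>720 or abs(W[:,1]).max()>230: continue
        r=cv2.minAreaRect(W.astype(np.float32))
        if 400<r[1][0]*r[1][1]<4500: print("px",ce[k].round(0),st[k,4],"c",np.round(r[0],1),"sz",np.round(r[1],1),"ang",round(r[2],1))
def shot(robot,n,tag):
    s=robot.snapshot(n);cv2.imwrite(f"pics/{n}_{tag}.png",s["pixels"][:,:,::-1]);pickle.dump(s,open(f"{n}_{tag}.pkl","wb"));return s
E
python3 - <<'E'
from h import *
from bench import robot
s=shot(robot,"wrist","b3");blocks(s)
E
```

```text
px [ 94. 213.] 1400 c [ 502.3 -107.3] sz [71.2 35.5] ang 13.0
px [262. 225.] 1371 c [487.5 109.8] sz [71.  34.5] ang 7.9
px [175. 243.] 1125 c [ 5.291e+02 -5.000e-01] sz [61.6 35.1] ang 11.1
```

View pics/wrist_b3.png

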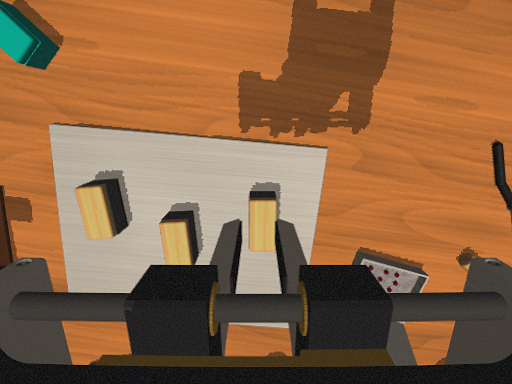

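Emit:
servo_tool(
  rows=[
    [[0, 0.04, 0.5], 0],
    [[0, 0.08, 1], 0],
    [[0, 0.08, 1], 0],
  ],
)

```text
time: 1.95
tool_pos: [0.423, 0.1022, 0.1105]
ee_rot: [3.14, -0.02, -2.994]
wrist_force: [-2.4, -0.3, -2.6]
width: 0.0237
```

Emit:
servo_tool(
  rows=[
    [[0, 0, 0.4], 0],
    [[0, 0, 0.8], 0],
    [[0, 0, 0.8], 0],
  ],
)

```text
time: 2.2
tool_pos: [0.4274, 0.1022, 0.0527]
ee_rot: [3.141, -0.01, -2.994]
wrist_force: [-1.2, 0.4, -1.3]
width: 0.0234
```

Emit:
servo_tool(
  rows=[
    [[0, 0, 0.2], 0],
    [[0, 0, 0.38], 0],
    [[0, 0, 0.38], 0],
    [[0, 0, 0.38], 0],
    [[0, 0, 0.38], 0],
  ],
)

```text
time: 2.62
tool_pos: [0.433, 0.1026, 0.0289]
ee_rot: [-3.141, 0.004, -2.994]
wrist_force: [0.2, -0.3, 0.0]
width: 0.0235
```

Emit:
servo_tool(
  rows=[
    [[-0.06, 0, 0.03], 0],
    [[-0.12, 0, 0.03], 0],
    [[-0.18, 0, 0.03], 0],
    [[-0.24, 0, 0.03], 0],
    [[-0.3, 0, 0.03], 0],
    [[-0.36, 0, 0.03], 0],
  ],
)

```text
time: 3.12
tool_pos: [0.46, 0.1066, 0.0239]
ee_rot: [3.142, -0.001, -2.994]
wrist_force: [-3.0, -0.4, 2.1]
width: 0.0235
```

Emit:
servo_tool(
  rows=[
    [[-0.06, 0, 0], 0],
    [[-0.12, 0, 0], 0],
    [[-0.18, 0, 0], 0],
  ],
)

```text
time: 3.37
tool_pos: [0.4743, 0.1087, 0.0238]
ee_rot: [3.141, -0.0, -2.994]
wrist_force: [-2.3, -0.0, 0.9]
width: 0.024
```

Emit:
servo_tool(
  rows=[
    [[-0.06, 0, 0], 0],
    [[-0.12, 0, 0], 0],
    [[-0.18, 0, 0], 0],
  ],
)

```text
time: 3.62
tool_pos: [0.4886, 0.1108, 0.0238]
ee_rot: [3.142, -0.0, -2.994]
wrist_force: [-2.2, -0.8, 2.3]
width: 0.0237
```

Emit:
servo_tool(
  rows=[
    [[-0.06, 0, 0], 0],
    [[-0.12, 0, 0], 0],
    [[-0.18, 0, 0], 0],
  ],
)

```text
time: 3.87
tool_pos: [0.5029, 0.1129, 0.0238]
ee_rot: [3.142, -0.0, -2.994]
wrist_force: [-2.6, -0.7, 2.0]
width: 0.0235
```

Emit:
servo_tool(
  rows=[
    [[-0.02, 0, 0], 0],
    [[-0.03, 0, 0], 0],
    [[-0.03, 0, 0], 0],
  ],
)

```text
time: 4.12
tool_pos: [0.5052, 0.1132, 0.0239]
ee_rot: [3.142, 0.001, -2.994]
wrist_force: [-1.1, 0.3, 0.9]
width: 0.0236
```

Run:
```python
from h import *
from bench import robot
s=shot(robot,"wrist","b3p");blocks(s)
for n in("scene","side"): print(n);blocks(shot(robot,n,"b3p"))
```

```text
px [ 71. 253.] 4249 c [ 5.246e+02 -3.000e-01] sz [53.2 35.6] ang 10.7
px [258. 280.] 1208 c [523.  116.3] sz [20.8 28. ] ang 8.4
px [256. 338.] 1656 c [569.5 121.8] sz [26.2 35.2] ang 8.5
scene
px [281. 201.] 223 c [ 5.387e+02 -2.000e-01] sz [79.2 41. ] ang 11.8
px [242. 206.] 222 c [ 507.4 -109.2] sz [78.6 38.3] ang 13.0
px [329. 224.] 80 c [686.3  52.5] sz [22.9 39.1] ang 53.3
side
px [278. 171.] 160 c [533.4  -2.2] sz [73.3 38.9] ang 12.2
px [284. 191.] 199 c [ 501.7 -110.4] sz [71.7 38.6] ang 12.8
```

Emit:
servo_tool(
  rows=[
    [[0.06, 0, 0], 0],
    [[0.12, 0, 0], 0],
    [[0.18, 0, 0], 0],
    [[0.24, 0, 0], 0],
    [[0.3, 0, 0], 0],
    [[0.36, 0, 0], 0],
  ],
)

```text
time: 4.77
tool_pos: [0.4757, 0.1089, 0.024]
ee_rot: [3.142, 0.0, -2.994]
wrist_force: [-0.2, 0.2, -2.0]
width: 0.0235
```

Emit:
servo_tool(
  rows=[
    [[0.06, 0, 0], 0],
    [[0.12, 0, 0], 0],
    [[0.18, 0, 0], 0],
    [[0.18, 0, 0], 0],
  ],
)

```text
time: 5.1
tool_pos: [0.4611, 0.1068, 0.0238]
ee_rot: [3.141, -0.001, -2.994]
wrist_force: [0.3, 0.4, 0.0]
width: 0.0238
```

Run:
```python
from h import *
from bench import robot
plan((.479,-.013,.024),192,robot)
```

```text
t 5.1 pos [0.4611 0.1068 0.0238] rpy [ 1.7999e+02 -3.0000e-02 -1.7154e+02] F [0.33 0.35 0.02] w 0.0238
shift norm [-1.000e-03 -1.514e+00 -3.000e-03] turn norm -0.039
```

Emit:
servo_tool(
  rows=[
    [[0, -0.38, 0], 0],
    [[0, -0.76, 0], -0.04],
    [[0, -0.76, 0], -0.04],
  ],
)

```text
time: 5.35
tool_pos: [0.472, 0.0431, 0.0242]
ee_rot: [-3.139, 0.001, -2.933]
wrist_force: [-0.5, -0.3, 0.9]
width: 0.0233
```

Emit:
servo_tool(
  rows=[
    [[-0.05, -0.35, 0], 0],
    [[-0.05, -0.7, 0], 0],
    [[-0.05, -0.75, 0], 0],
    [[-0.05, -0.75, 0], 0],
  ],
)

```text
time: 5.68
tool_pos: [0.4878, -0.0118, 0.0239]
ee_rot: [3.141, 0.0, -2.934]
wrist_force: [-0.4, 0.9, -1.0]
width: 0.0233
```

Run:
```python
from h import *
from bench import robot
plan((.479,-.013,.024),192,robot)
s=shot(robot,"wrist","b2");blocks(s)
```

```text
t 5.68 pos [ 0.4878 -0.0118  0.0239] rpy [ 1.7997e+02  2.0000e-02 -1.6813e+02] F [-0.43  0.9  -0.96] w 0.0233
shift norm [ 0.111  0.008 -0.001] turn norm -0.001
px [ 98. 239.] 5995 c [ 501.3 -107.3] sz [69.8 35.3] ang 12.6
px [258. 281.] 1072 c [507.2  -7.4] sz [17.4 28. ] ang 11.8
px [423. 343.] 2187 c [533.3 114.5] sz [38.1 36.1] ang 10.3
px [260. 339.] 1714 c [551.5   3. ] sz [27.1 35.3] ang 11.8
```

View pics/wrist_b2.png

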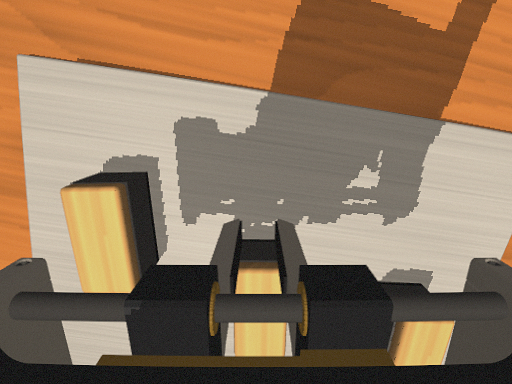

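Emit:
servo_tool(
  rows=[
    [[-0.06, 0, 0], 0],
    [[-0.12, 0, 0], 0],
    [[-0.18, 0, 0], 0],
    [[-0.24, 0, 0], 0],
    [[-0.3, 0, 0], 0],
  ],
)

```text
time: 6.15
tool_pos: [0.511, -0.0053, 0.0235]
ee_rot: [3.141, -0.001, -2.93]
wrist_force: [-1.6, -0.7, -0.0]
width: 0.0236
```

Emit:
servo_tool(
  rows=[
    [[-0.06, 0, 0], 0],
    [[-0.12, 0, 0], 0],
    [[-0.18, 0, 0], 0],
  ],
)

```text
time: 6.4
tool_pos: [0.5253, -0.0028, 0.0235]
ee_rot: [3.141, -0.001, -2.931]
wrist_force: [-2.0, -0.5, -0.9]
width: 0.0235
```

Emit:
servo_tool(
  rows=[
    [[-0.06, 0, 0], 0],
    [[-0.12, 0, 0], 0],
    [[-0.18, 0, 0], 0],
  ],
)

```text
time: 6.65
tool_pos: [0.5395, 0.0, 0.0237]
ee_rot: [3.141, -0.0, -2.931]
wrist_force: [-1.8, -0.8, -1.7]
width: 0.0237
```

Emit:
servo_tool(
  rows=[
    [[-0.06, 0, 0], 0],
    [[-0.12, 0, 0], 0],
  ],
)

```text
time: 6.82
tool_pos: [0.5489, 0.002, 0.0238]
ee_rot: [3.142, -0.0, -2.931]
wrist_force: [-1.2, -0.6, -2.2]
width: 0.0234
```

Emit:
servo_tool(
  rows=[
    [[-0.02, 0, 0], 0],
    [[-0.02, 0, 0], 0],
    [[-0.02, 0, 0], 0],
  ],
)

```text
time: 7.07
tool_pos: [0.551, 0.0023, 0.0244]
ee_rot: [-3.141, 0.002, -2.931]
wrist_force: [-0.6, 1.1, 0.4]
width: 0.0237
```

Emit:
servo_tool(
  rows=[
    [[0.06, 0, 0], 0],
    [[0.12, 0, 0], 0],
    [[0.18, 0, 0], 0],
    [[0.24, 0, 0], 0],
    [[0.3, 0, 0], 0],
    [[0.36, 0, 0], 0],
  ],
)

```text
time: 7.57
tool_pos: [0.5213, -0.0039, 0.024]
ee_rot: [-3.142, 0.0, -2.931]
wrist_force: [0.0, 0.3, 0.2]
width: 0.0236
```

Emit:
servo_tool(
  rows=[
    [[0.15, 0, 0], 0],
    [[0.3, 0, 0], 0],
    [[0.45, 0, 0], 0],
    [[0.6, 0, 0], 0],
    [[0.6, 0, 0], 0],
  ],
)

```text
time: 7.98
tool_pos: [0.4728, -0.014, 0.0236]
ee_rot: [3.141, -0.002, -2.932]
wrist_force: [0.1, 0.7, -0.3]
width: 0.0236
```

Run:
```python
from h import *
from bench import robot
s=shot(robot,"wrist","b2p");blocks(s)
plan((.446,-.120,.024),193,robot)
```

```text
px [ 98. 251.] 4563 c [ 493.9 -109. ] sz [55.  35.3] ang 12.7
px [421. 351.] 1343 c [524.2 113.2] sz [24.6 35.6] ang 10.5
t 8.03 pos [ 0.4741 -0.0139  0.0239] rpy [ 1.8000e+02  1.0000e-02 -1.6798e+02] F [-0.83  0.07  0.49] w 0.0235
shift norm [ 0.62  -1.224 -0.002] turn norm -0.011
```

View pics/wrist_b2p.png

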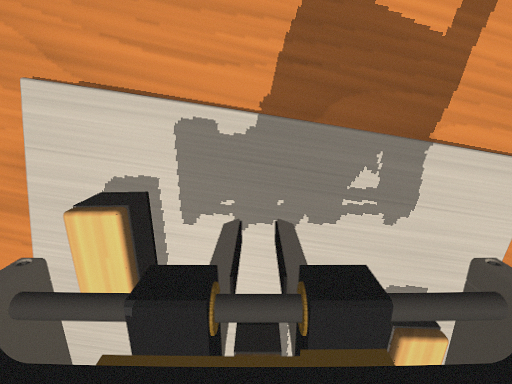

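Emit:
servo_tool(
  rows=[
    [[0.31, -0.3, 0], 0],
    [[0.62, -0.61, 0], 0],
    [[0.62, -0.61, 0], 0],
  ],
)

```text
time: 8.28
tool_pos: [0.4348, -0.0751, 0.0238]
ee_rot: [-3.14, -0.002, -2.935]
wrist_force: [0.1, 0.3, 0.5]
width: 0.0234
```

Emit:
servo_tool(
  rows=[
    [[0, -0.3, 0], 0],
    [[0, -0.61, 0], -0.01],
    [[0, -0.61, 0], -0.01],
    [[0, -0.61, 0], -0.01],
  ],
)

```text
time: 8.62
tool_pos: [0.4477, -0.1201, 0.024]
ee_rot: [3.141, 0.001, -2.918]
wrist_force: [0.3, -1.0, 0.1]
width: 0.0236
```

Emit:
servo_tool(
  rows=[
    [[-0.06, 0, 0], 0],
    [[-0.12, 0, 0], 0],
    [[-0.18, 0, 0], 0],
    [[-0.24, 0, 0], 0],
    [[-0.3, 0, 0], 0],
  ],
)

```text
time: 9.03
tool_pos: [0.4686, -0.1137, 0.0238]
ee_rot: [3.141, -0.005, -2.914]
wrist_force: [-5.6, -1.9, 4.2]
width: 0.0232
```

Emit:
servo_tool(
  rows=[
    [[-0.06, 0, 0], 0],
    [[-0.12, 0, 0], 0],
    [[-0.18, 0, 0], 0],
  ],
)

```text
time: 9.28
tool_pos: [0.4826, -0.1105, 0.0238]
ee_rot: [3.141, -0.005, -2.914]
wrist_force: [-6.2, -2.6, 4.4]
width: 0.0232
```

Emit:
servo_tool(
  rows=[
    [[-0.06, 0, 0], 0],
    [[-0.12, 0, 0], 0],
    [[-0.18, 0, 0], 0],
  ],
)

```text
time: 9.53
tool_pos: [0.4966, -0.1073, 0.0238]
ee_rot: [3.141, -0.005, -2.914]
wrist_force: [-6.6, -0.4, 5.4]
width: 0.0237
```

Emit:
servo_tool(
  rows=[
    [[-0.06, 0, 0], 0],
    [[-0.12, 0, 0], 0],
  ],
)

```text
time: 9.7
tool_pos: [0.5059, -0.1051, 0.0238]
ee_rot: [3.141, -0.005, -2.914]
wrist_force: [-7.1, -2.1, 4.8]
width: 0.0234
```

Emit:
servo_tool(
  rows=[
    [[-0.06, 0, 0], 0],
    [[-0.12, 0, 0], 0],
    [[-0.18, 0, 0], 0],
    [[-0.2, 0, 0], 0],
    [[-0.2, 0, 0], 0],
  ],
)

```text
time: 10.12
tool_pos: [0.5223, -0.1013, 0.0238]
ee_rot: [3.141, -0.003, -2.914]
wrist_force: [-5.3, -0.8, 3.7]
width: 0.0233
```

Emit:
servo_tool(
  rows=[
    [[0.3, 0, 0], 0],
    [[0.3, 0, -0.4], 0],
    [[0.3, 0, -0.9], 0],
    [[0.3, 0, -1], 0],
    [[0.3, 0, -1], 0],
  ],
  grip=-0.6,
)

```text
time: 10.53
tool_pos: [0.5031, -0.1075, 0.1083]
ee_rot: [-3.137, 0.009, -2.914]
wrist_force: [0.6, -0.3, -0.3]
width: 0.0531
```

Emit:
servo_tool(
  rows=[
    [[0.1, 0, -0.4], 0],
    [[0.1, 0, -0.8], 0],
    [[0.1, 0, -0.8], 0],
    [[0.1, 0, -0.8], 0],
  ],
)

```text
time: 10.87
tool_pos: [0.4933, -0.109, 0.1689]
ee_rot: [-3.14, 0.003, -2.915]
wrist_force: [0.4, 0.2, -0.6]
width: 0.0748
```

Run:
```python
from h import *
from bench import robot
for n in("wrist","scene","side"): print(n);blocks(shot(robot,n,"b1p"))
plan((.55,-.1,.1),193,robot)
```

```text
wrist
px [256. 248.] 1608 c [565.8 -94. ] sz [70.3 35.7] ang 13.0
px [430. 255.] 494 c [525.8 114. ] sz [23.1 35.4] ang 12.4
scene
px [297. 211.] 233 c [597.4  11.8] sz [76.4 39.7] ang 10.7
px [257. 217.] 244 c [569.5 -95.1] sz [75.  38.8] ang 13.2
side
px [295. 165.] 149 c [595.  10.] sz [75.1 40.1] ang 12.2
px [303. 184.] 190 c [565.5 -95.2] sz [73.  39.5] ang 12.6
t 11.02 pos [ 0.4912 -0.1085  0.1654] rpy [ 179.87   -0.19 -167.02] F [-0.73  1.2   0.37] w 0.0751
shift norm [-0.743 -0.063  0.815] turn norm -0.0
```

View pics/wrist_b1p.png

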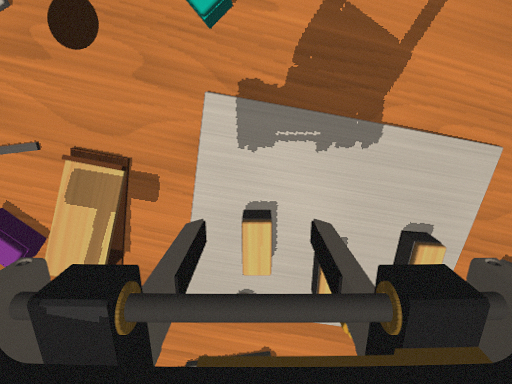

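View pics/scene_b1p.png

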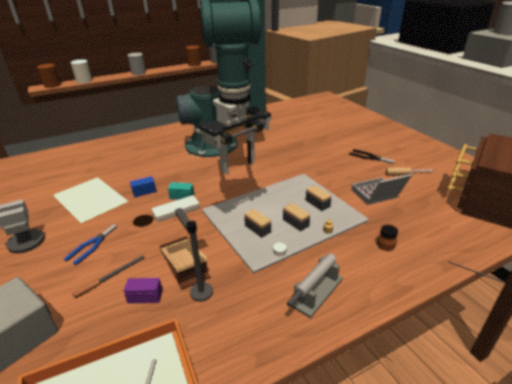

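Run:
```python
from h import *
from bench import robot
plan((.5426,-.0999,.02),193,robot)
s=pickle.load(open("wrist_b1p.pkl","rb"))
c=cv2.resize(s["pixels"][130:310,0:180],None,fx=3.3,fy=3.3,interpolation=cv2.INTER_CUBIC);cv2.imwrite("pics/restw.png",c[:,:,::-1])
```

```text
t 11.02 pos [ 0.4912 -0.1085  0.1654] rpy [ 179.87   -0.19 -167.02] F [-0.73  1.2   0.37] w 0.0751
shift norm [-0.656 -0.044  1.815] turn norm -0.0
```

View pics/restw.png

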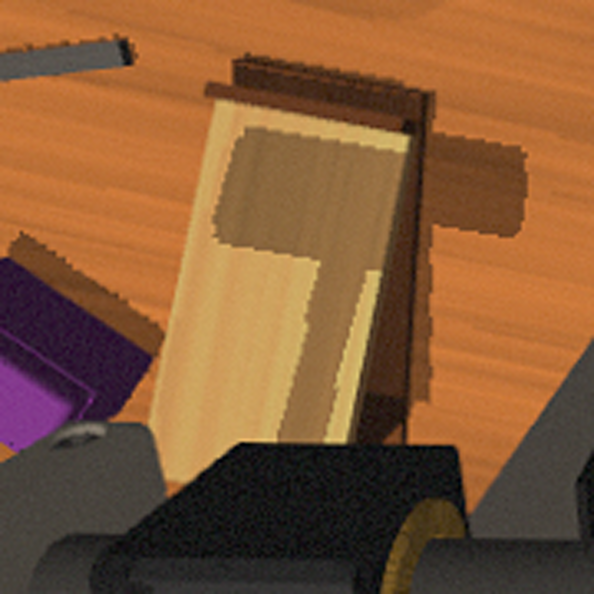

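Run:
```python
from h import *
s=pickle.load(open("wrist_b1p.pkl","rb"))
P=onz(s,[(218/3.3,130+98/3.3),(410/3.3,130+135/3.3)],.0223);print(P.round(4))
u=np.array([np.cos(np.radians(3)),np.sin(np.radians(3))])
print("mid est",P.mean(0)[:2]+.068*u,"yaw",np.degrees(np.arctan2(*(P[0]-P[1])[:2]*[1,-1])))
print("plate-edge etc; w cam pos",s["world_from_camera"][:3,3])
```

```text
[[ 0.5174 -0.344   0.0223]
 [ 0.5153 -0.2721  0.0223]]
mid est [ 0.58429329 -0.30448267] yaw 1.6615081276723846
plate-edge etc; w cam pos [ 0.41503681 -0.1263501   0.34702387]
```

Emit:
servo_tool(
  rows=[
    [[-0.33, -0.02, 0.3], 0],
    [[-0.65, -0.04, 0.6], 0],
    [[-0.65, -0.04, 0.9], 0],
    [[-0.65, -0.04, 0.9], 0],
    [[-0.65, -0.04, 0.9], 0],
  ],
)

```text
time: 11.43
tool_pos: [0.5411, -0.0998, 0.0924]
ee_rot: [3.138, -0.007, -2.915]
wrist_force: [-0.2, 0.7, 0.5]
width: 0.075
```

Emit:
servo_tool(
  rows=[
    [[0, 0, 0.3], 0],
    [[0, 0, 0.6], 0],
    [[0, 0, 0.8], 0],
    [[0, 0, 0.89], 0],
    [[0, 0, 0.89], 0],
    [[0, 0, 0.89], 0],
  ],
)

```text
time: 11.93
tool_pos: [0.544, -0.101, 0.0261]
ee_rot: [-3.141, 0.002, -2.916]
wrist_force: [0.3, -0.2, 0.2]
width: 0.0753
```

Run:
```python
from h import *
from bench import robot
plan((.5426,-.0999,.02),193,robot);shot(robot,"wrist","g")
```

```text
t 11.93 pos [ 0.544  -0.101   0.0261] rpy [-1.7995e+02  9.0000e-02 -1.6706e+02] F [ 0.34 -0.2   0.19] w 0.0753
shift norm [0.014 0.017 0.076] turn norm -0.001
```

View pics/wrist_g.png

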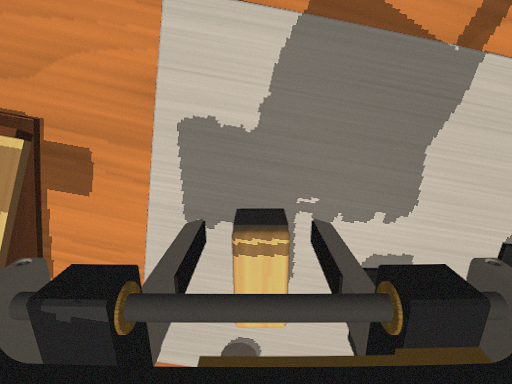

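Emit:
servo_tool(
  rows=[
    [[0, 0, 0.06], 0],
    [[0, 0, 0.06], 0],
    [[0, 0, 0.06], 0],
  ],
)

```text
time: 12.23
tool_pos: [0.5437, -0.1007, 0.0205]
ee_rot: [-3.141, 0.001, -2.915]
wrist_force: [0.2, 0.3, 0.2]
width: 0.0752
```

Emit:
servo_tool(
  rows=[
    [[0, 0, 0], 0],
    [[0, 0, 0], 0],
    [[0, 0, 0], 0],
    [[0, 0, 0], 0],
    [[0, 0, 0], 0],
    [[0, 0, 0], 0],
    [[0, 0, 0], 0],
    [[0, 0, 0], 0],
  ],
  grip=1,
)

```text
time: 12.9
tool_pos: [0.5432, -0.1002, 0.0198]
ee_rot: [3.141, -0.0, -2.915]
wrist_force: [-0.7, 1.8, 1.7]
width: 0.0357
```

Emit:
servo_tool(
  rows=[
    [[0, 0, -0.05], 0],
    [[0, 0, -0.1], 0],
    [[0, 0, -0.2], 0],
    [[0, 0, -0.3], 0],
    [[0, 0, -0.3], 0],
  ],
)

```text
time: 13.32
tool_pos: [0.5447, -0.1012, 0.046]
ee_rot: [-3.14, 0.003, -2.916]
wrist_force: [1.1, -0.8, -5.1]
width: 0.036
```

Run:
```python
from h import *
from bench import robot
plan((.5426,-.0999,.1),183,robot)
for n in("wrist","side"):
    s=shot(robot,n,"lift")
c=cv2.resize(s["pixels"][100:240,230:400],None,fx=4,fy=4,interpolation=cv2.INTER_CUBIC);cv2.imwrite("pics/lc.png",c[:,:,::-1])
```

```text
t 13.32 pos [ 0.5447 -0.1012  0.046 ] rpy [-179.89    0.18 -167.05] F [ 1.09 -0.76 -5.08] w 0.036
shift norm [ 0.02   0.02  -0.675] turn norm 0.111
```

View pics/lc.png

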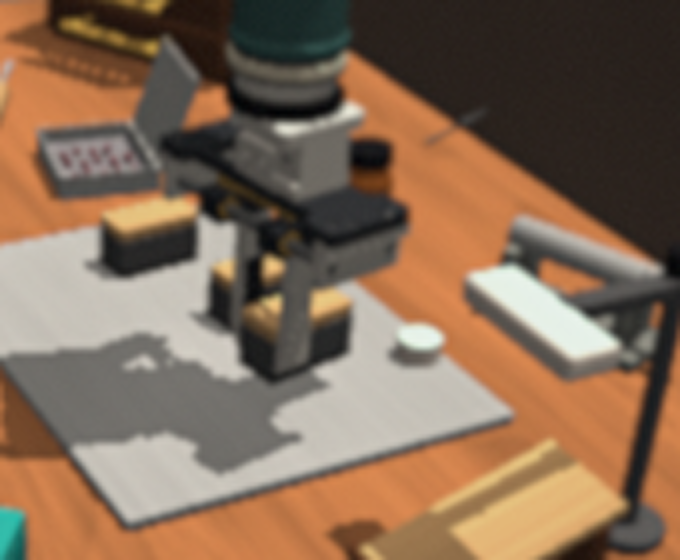

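View pics/wrist_lift.png

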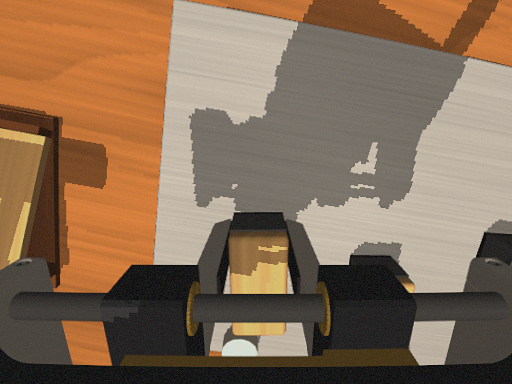

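Emit:
servo_tool(
  rows=[
    [[0, 0, -0.1], 0.03],
    [[0, 0, -0.25], 0.06],
    [[0, 0, -0.4], 0.09],
    [[0, 0, -0.55], 0.11],
    [[0, 0, -0.62], 0.11],
    [[0, 0, -0.62], 0.11],
  ],
)

```text
time: 13.92
tool_pos: [0.5444, -0.1009, 0.095]
ee_rot: [-3.141, 0.003, -3.087]
wrist_force: [0.2, -0.9, -6.5]
width: 0.0359
```

Emit:
servo_tool(
  rows=[
    [[0.1, -0.12, 0], 0],
    [[0.2, -0.35, 0], 0],
    [[0.3, -0.6, 0], 0],
    [[0.3, -0.8, 0], 0],
    [[0.3, -0.9, 0], 0],
    [[0.3, -0.9, 0], 0],
    [[0.3, -0.9, 0], 0],
  ],
)

```text
time: 14.5
tool_pos: [0.5227, -0.1737, 0.0926]
ee_rot: [3.14, -0.001, -3.089]
wrist_force: [0.5, 0.2, -5.6]
width: 0.0358
```

Run:
```python
from h import *
from bench import robot
plan((.535,-.31,.1),183,robot)
s=shot(robot,"wrist","r1")
c=cv2.resize(s["pixels"],None,fx=1.5,fy=1.5,interpolation=cv2.INTER_CUBIC);cv2.imwrite("pics/r1.png",c[:,:,::-1])
```

```text
t 14.5 pos [ 0.5227 -0.1737  0.0926] rpy [ 1.7991e+02 -8.0000e-02 -1.7699e+02] F [ 0.48  0.22 -5.57] w 0.0358
shift norm [-0.064 -1.71  -0.095] turn norm 0.0
```

View pics/r1.png

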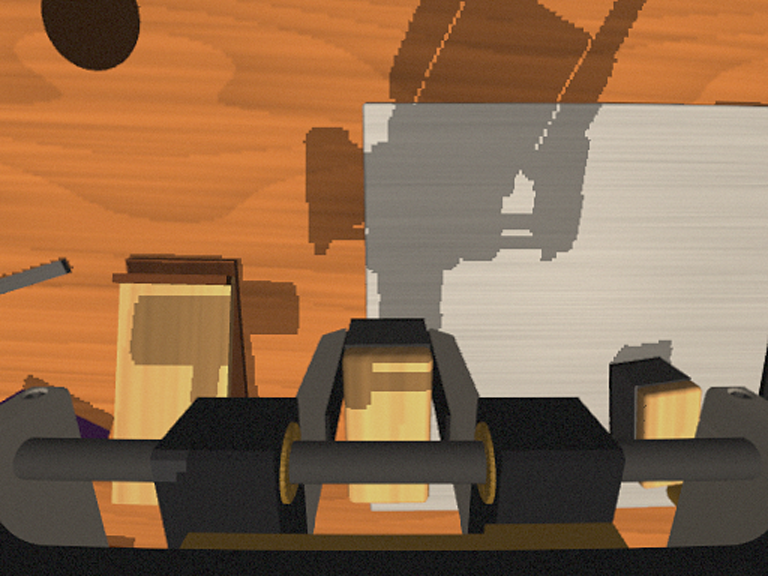

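Run:
```python
from h import *
s=pickle.load(open("wrist_r1.pkl","rb"))
P=onz(s,np.array([(119,283.5),(231,284.5)])/1.5,.0223);print(P.round(4))
d=P[1]-P[0];print(np.linalg.norm(d),np.degrees(np.arctan2(-d[0],d[1])),"mid",P.mean(0)[:2]+.068*np.array([.9986,.0523]))
# left edge line of face at px: (119,283)->(113,500): check high end z .0595
print(onz(s,np.array([(113,502)])/1.5,.0592), "plate left edge", onz(s,np.array([(365,103),(371,508)])/1.5,.01).round(4))
# block in hand top
print(onz(s,np.array([(349,345),(432,345),(427,502),(350,502)])/1.5,.124).round(4))
```

```text
[[ 0.5182 -0.3453  0.0223]
 [ 0.5152 -0.273   0.0223]]
0.07239672023544493 2.4245602926611887 mid [ 0.5846109  -0.30557643]
[[ 0.65534117 -0.34458667  0.0592    ]] plate left edge [[ 0.4025 -0.1926  0.01  ]
 [ 0.6972 -0.1768  0.01  ]]
[[ 0.508  -0.1891  0.124 ]
 [ 0.5063 -0.1567  0.124 ]
 [ 0.5818 -0.1526  0.124 ]
 [ 0.5835 -0.1868  0.124 ]]
```

Emit:
servo_tool(
  rows=[
    [[0, -0.12, 0], 0],
    [[0, -0.35, 0], 0],
    [[0, -0.6, 0], 0],
    [[0, -0.78, 0], 0],
    [[0, -0.85, 0], 0],
    [[0, -0.85, 0], 0],
  ],
)

```text
time: 15.05
tool_pos: [0.5269, -0.2428, 0.0933]
ee_rot: [3.142, -0.0, -3.09]
wrist_force: [-0.7, 0.4, -6.5]
width: 0.0359
```

Emit:
servo_tool(
  rows=[
    [[0, -0.12, 0], 0],
    [[0, -0.35, 0], 0],
    [[0, -0.6, 0], 0],
    [[0, -0.78, 0], 0],
    [[0, -0.86, 0], 0],
    [[0, -0.86, 0], 0],
    [[0, -0.86, 0], 0],
  ],
)

```text
time: 15.63
tool_pos: [0.5305, -0.3098, 0.0932]
ee_rot: [3.14, -0.0, -3.088]
wrist_force: [-0.3, 0.6, -5.8]
width: 0.0356
```

Run:
```python
from h import *
from bench import robot
plan((.534,-.3107,.08),183,robot)
for n in("wrist","side","scene"):
    s=shot(robot,n,"r2")
    if n=="side": c=cv2.resize(s["pixels"][120:280,280:440],None,fx=4,fy=4,interpolation=cv2.INTER_CUBIC);cv2.imwrite("pics/r2s.png",c[:,:,::-1])
    if n=="scene": c=cv2.resize(s["pixels"][150:310,130:290],None,fx=4,fy=4,interpolation=cv2.INTER_CUBIC);cv2.imwrite("pics/r2c.png",c[:,:,::-1])
```

```text
t 15.63 pos [ 0.5305 -0.3098  0.0932] rpy [ 1.7991e+02 -2.0000e-02 -1.7696e+02] F [-0.34  0.62 -5.83] w 0.0356
shift norm [-0.043 -0.013  0.165] turn norm 0.0
```

View pics/r2s.png

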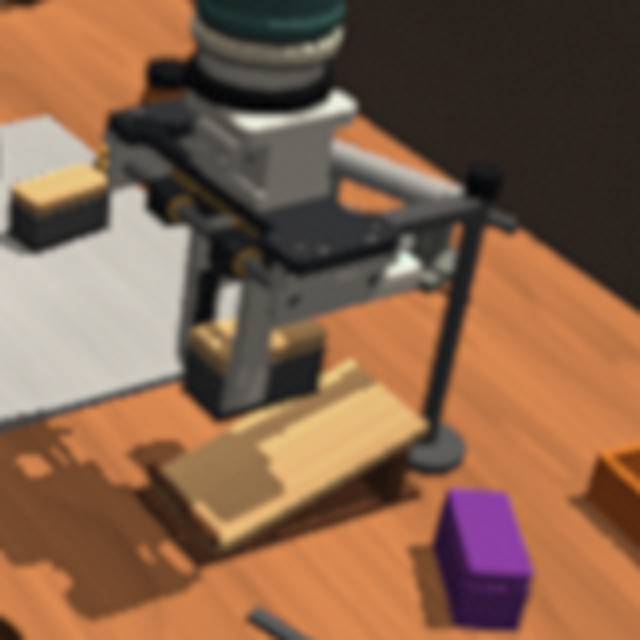

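View pics/r2c.png

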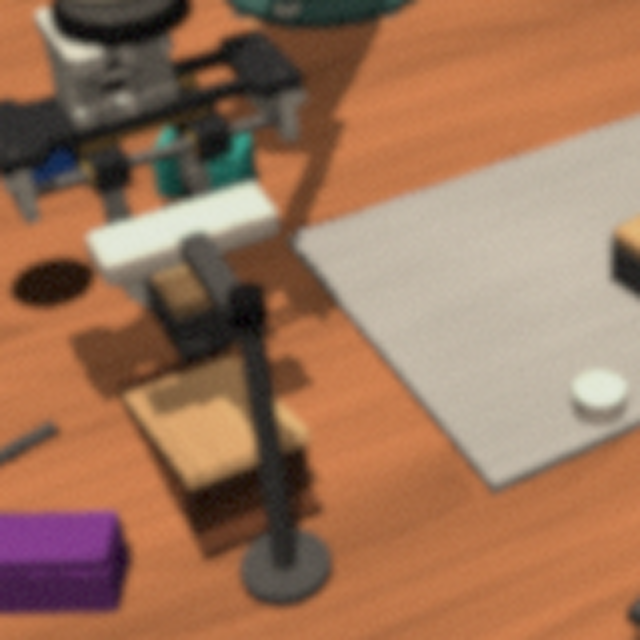

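View pics/wrist_r2.png

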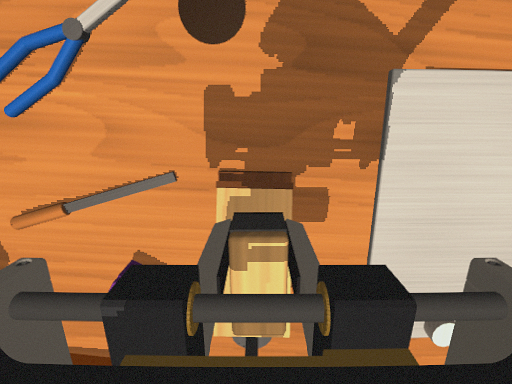

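Emit:
servo_tool(
  rows=[
    [[-0.04, 0, 0.12], 0],
    [[-0.04, 0, 0.26], 0],
    [[-0.04, 0, 0.4], 0],
    [[-0.04, 0, 0.48], 0],
    [[-0.04, 0, 0.48], 0],
    [[-0.04, 0, 0.48], 0],
  ],
)

```text
time: 16.28
tool_pos: [0.533, -0.3097, 0.0535]
ee_rot: [3.14, -0.002, -3.088]
wrist_force: [-0.2, -0.0, -5.8]
width: 0.036
```

Emit:
servo_tool(
  rows=[
    [[0, 0, 0.03], 0],
    [[0, 0, 0.06], 0],
    [[0, 0, 0.09], 0],
    [[0, 0, 0.12], 0],
    [[0, 0, 0.12], 0],
  ],
)

```text
time: 16.7
tool_pos: [0.534, -0.3105, 0.0476]
ee_rot: [-3.141, 0.001, -3.088]
wrist_force: [-4.0, 2.2, 1.4]
width: 0.0357
```

Run:
```python
from h import *
from bench import robot
plan((.534,-.3107,.031),183,robot)
s=shot(robot,"side","r3")
c=cv2.resize(s["pixels"][150:280,290:420],None,fx=5,fy=5,interpolation=cv2.INTER_CUBIC);cv2.imwrite("pics/r3s.png",c[:,:,::-1])
```

```text
t 16.7 pos [ 0.534  -0.3105  0.0476] rpy [-1.7994e+02  7.0000e-02 -1.7693e+02] F [-3.97  2.2   1.39] w 0.0357
shift norm [ 0.001 -0.002  0.208] turn norm 0.001
```

View pics/r3s.png

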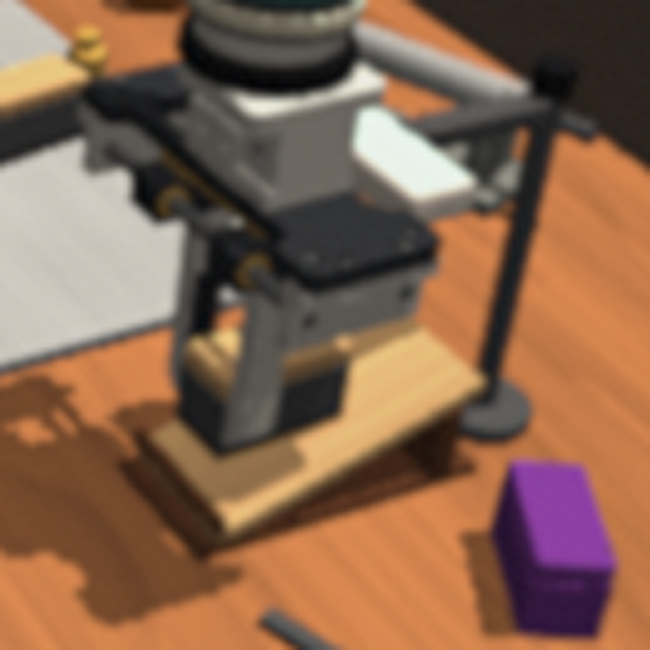

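Emit:
servo_tool(
  rows=[
    [[0, 0, 0.025], 0],
    [[0, 0, 0.05], 0],
    [[0, 0, 0.075], 0],
    [[0, 0, 0.075], 0],
  ],
)

```text
time: 17.08
tool_pos: [0.5331, -0.3106, 0.0413]
ee_rot: [-3.141, -0.001, -3.088]
wrist_force: [-5.8, 1.8, 4.9]
width: 0.0359
```

Emit:
servo_tool(
  rows=[
    [[0, 0, 0.025], 0],
    [[0, 0, 0.05], 0],
    [[0, 0, 0.075], 0],
    [[0, 0, 0.075], 0],
  ],
)

```text
time: 17.42
tool_pos: [0.5329, -0.3106, 0.035]
ee_rot: [-3.141, -0.001, -3.088]
wrist_force: [-6.8, 0.7, 4.6]
width: 0.0362
```

Emit:
servo_tool(
  rows=[
    [[0, 0, 0.02], 0],
    [[0, 0, 0.04], 0],
    [[0, 0, 0.04], 0],
  ],
)

```text
time: 17.67
tool_pos: [0.5329, -0.3106, 0.0318]
ee_rot: [-3.141, -0.001, -3.088]
wrist_force: [-7.1, 1.5, 3.4]
width: 0.0358
```

Run:
```python
from h import *
from bench import robot
plan((.534,-.3107,.031),183,robot)
s=shot(robot,"side","r4")
c=cv2.resize(s["pixels"][150:280,290:420],None,fx=5,fy=5,interpolation=cv2.INTER_CUBIC);cv2.imwrite("pics/r4s.png",c[:,:,::-1])
```

```text
t 17.67 pos [ 0.5329 -0.3106  0.0318] rpy [-1.7996e+02 -7.0000e-02 -1.7695e+02] F [-7.14  1.52  3.43] w 0.0358
shift norm [-0.014 -0.002  0.01 ] turn norm 0.001
```

View pics/r4s.png

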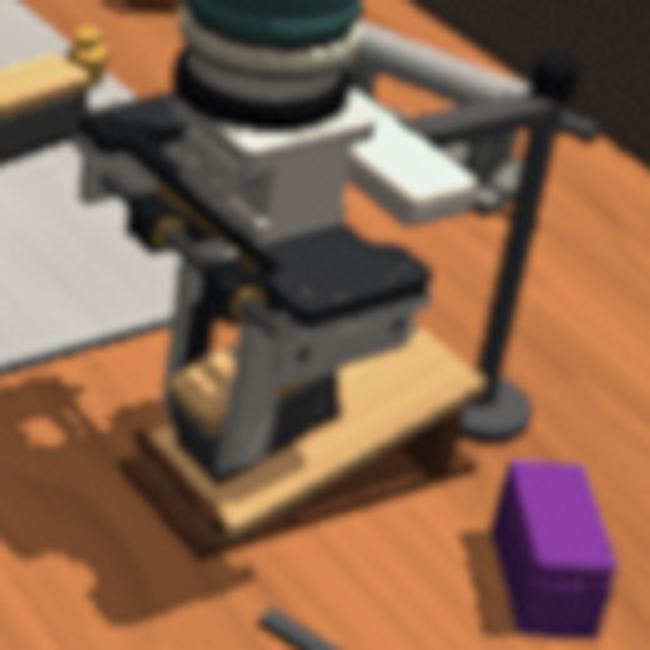

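Emit:
servo_tool(
  rows=[
    [[0, 0, 0.02], 0],
    [[0, 0, 0.03], 0],
    [[0, 0, 0.03], 0],
  ],
)

```text
time: 17.97
tool_pos: [0.533, -0.3106, 0.0295]
ee_rot: [-3.141, -0.001, -3.088]
wrist_force: [-7.4, 2.1, 4.9]
width: 0.036
```

Emit:
servo_tool(
  rows=[
    [[0, 0, 0], 0],
    [[0, 0, 0], 0],
    [[0, 0, 0], 0],
    [[0, 0, 0], 0],
  ],
  grip=-0.3,
)

```text
time: 18.3
tool_pos: [0.5345, -0.3106, 0.0284]
ee_rot: [-3.141, 0.002, -3.088]
wrist_force: [-0.2, -0.1, -0.3]
width: 0.0585
```

Run:
```python
from h import *
from bench import robot
plan((.534,-.3107,.031),183,robot)
s=shot(robot,"wrist","r5")
s=shot(robot,"side","r5")
c=cv2.resize(s["pixels"][150:280,290:420],None,fx=5,fy=5,interpolation=cv2.INTER_CUBIC);cv2.imwrite("pics/r5s.png",c[:,:,::-1])
```

```text
t 18.3 pos [ 0.5345 -0.3106  0.0284] rpy [-1.7994e+02  9.0000e-02 -1.7695e+02] F [-0.2  -0.05 -0.25] w 0.0585
shift norm [ 0.006 -0.    -0.033] turn norm 0.001
```

View pics/r5s.png

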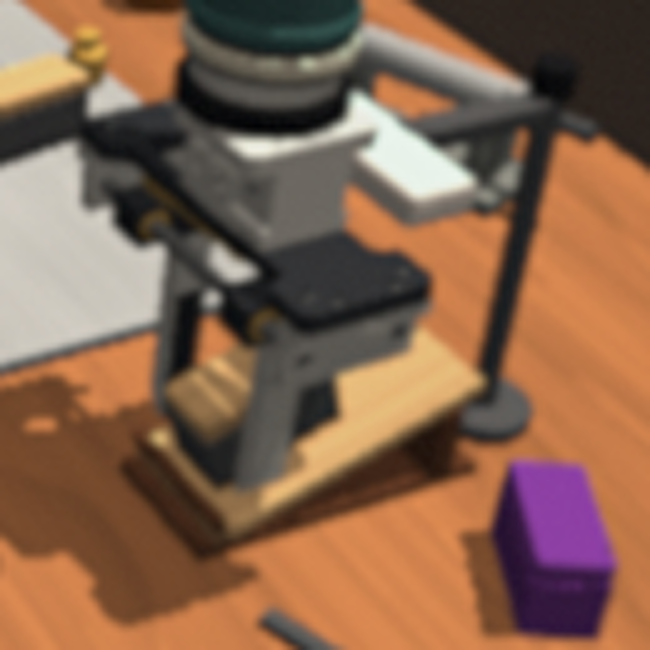

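View pics/wrist_r5.png

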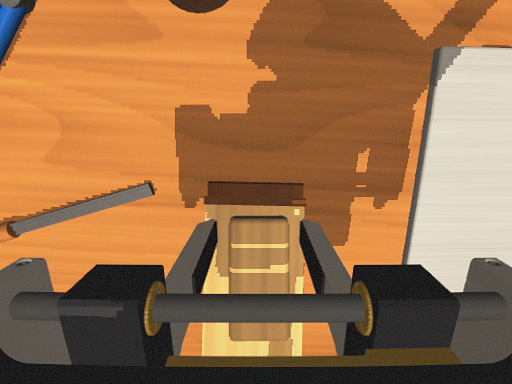

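Emit:
servo_tool(
  rows=[
    [[0, 0, -0.08], 0],
    [[0.15, 0, -0.1], 0],
    [[0.35, 0, -0.1], 0],
    [[0.56, 0, -0.1], 0],
    [[0.56, 0, -0.1], 0],
    [[0.56, 0, -0.1], 0],
  ],
)

```text
time: 18.9
tool_pos: [0.4892, -0.3129, 0.0364]
ee_rot: [-3.141, 0.001, -3.089]
wrist_force: [-0.1, -0.3, 0.5]
width: 0.0605
```

Emit:
servo_tool(
  rows=[
    [[0, 0, 0], 0],
    [[0, 0, 0], 0],
    [[0, 0, 0], 0],
    [[0, 0, 0], 0],
  ],
  grip=0.5,
)

```text
time: 19.23
tool_pos: [0.4896, -0.3125, 0.0358]
ee_rot: [3.141, 0.0, -3.088]
wrist_force: [0.3, -0.1, 1.5]
width: 0.0379
```

```bash
cat >> h.py <<'E'
C=np.array([.586,-.308]);UX=np.array([.9986,.0523]);UY=np.array([-.0523,.9986])
def rest(p):
    d=np.asarray(p)[...,:2]-C;return np.c_[d@UX,d@UY]*1000
E
python3 - <<'E'
from h import *
from bench import robot
plan((.534,-.3107,.036),183,robot)
print(rest(robot.get_obs()["tool_pos"][None]))
s=shot(robot,"wrist","r6")
c=cv2.resize(s["pixels"],None,fx=1.5,fy=1.5,interpolation=cv2.INTER_CUBIC);cv2.imwrite("pics/r6.png",c[:,:,::-1])
s=shot(robot,"side","r6")
c=cv2.resize(s["pixels"][150:280,290:420],None,fx=5,fy=5,interpolation=cv2.INTER_CUBIC);cv2.imwrite("pics/r6s.png",c[:,:,::-1])
E
```

```text
t 19.23 pos [ 0.4896 -0.3125  0.0358] rpy [ 1.7999e+02  1.0000e-02 -1.7691e+02] F [ 0.31 -0.14  1.51] w 0.0379
shift norm [-0.555 -0.007 -0.003] turn norm 0.001
[[-96.49387047   0.53363956]]
```

View pics/r6.png

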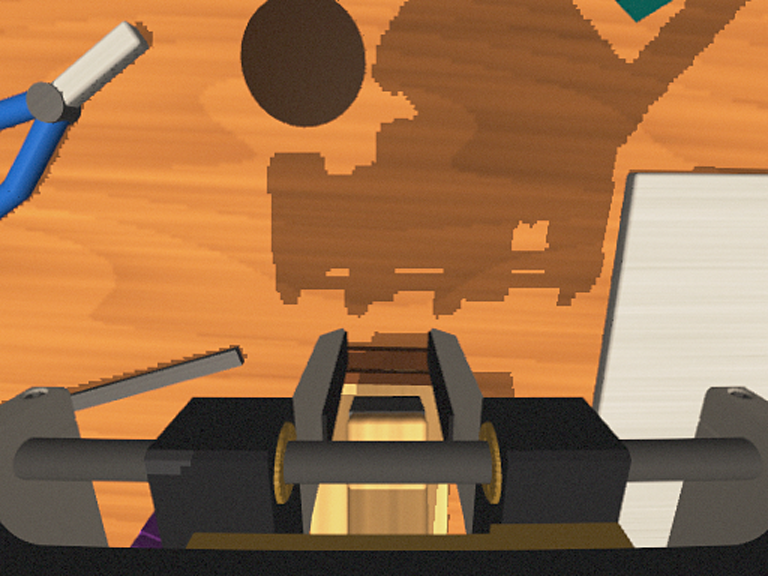

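View pics/r6s.png

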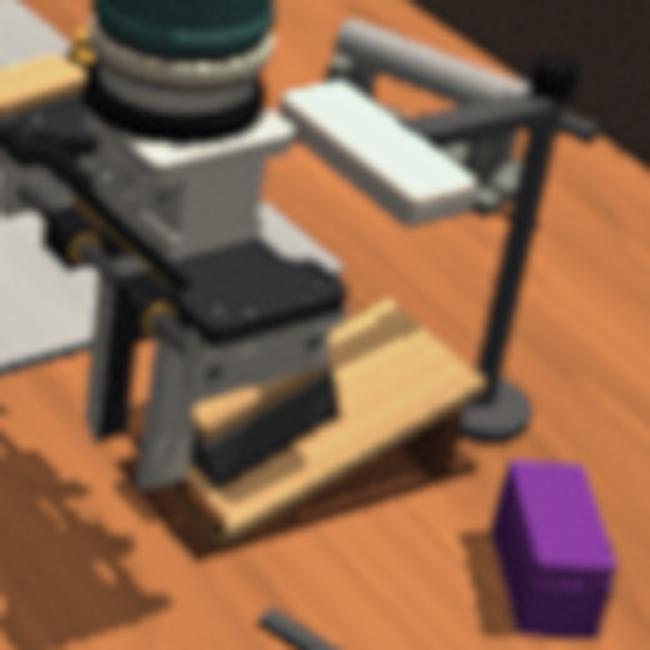

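Emit:
servo_tool(
  rows=[
    [[0, 0, 0], 0],
    [[-0.05, 0, 0], 0],
    [[-0.1, 0, 0], 0],
    [[-0.15, 0, 0], 0],
    [[-0.2, 0, 0], 0],
  ],
)

```text
time: 19.75
tool_pos: [0.5044, -0.3118, 0.0358]
ee_rot: [3.141, -0.003, -3.088]
wrist_force: [-9.8, 0.6, 3.8]
width: 0.0235
```

Emit:
servo_tool(
  rows=[
    [[-0.03, 0, -0.01], 0],
    [[-0.06, 0, -0.02], 0],
    [[-0.09, 0, -0.03], 0],
    [[-0.12, 0, -0.04], 0],
  ],
)

```text
time: 20.08
tool_pos: [0.5102, -0.3112, 0.0378]
ee_rot: [3.14, -0.011, -3.089]
wrist_force: [-10.2, -1.3, 1.9]
width: 0.0239
```

Run:
```python
from h import *
from bench import robot
plan((.534,-.3107,.036),183,robot)
print(rest(robot.get_obs()["tool_pos"][None]))
s=shot(robot,"side","r7")
c=cv2.resize(s["pixels"][150:280,290:420],None,fx=5,fy=5,interpolation=cv2.INTER_CUBIC);cv2.imwrite("pics/r7s.png",c[:,:,::-1])
```

```text
t 20.08 pos [ 0.5102 -0.3112  0.0378] rpy [ 179.89   -0.61 -176.97] F [-10.16  -1.3    1.88] w 0.0239
shift norm [-0.297 -0.009  0.02 ] turn norm 0.0
[[-75.81864998   0.73380185]]
```

View pics/r7s.png

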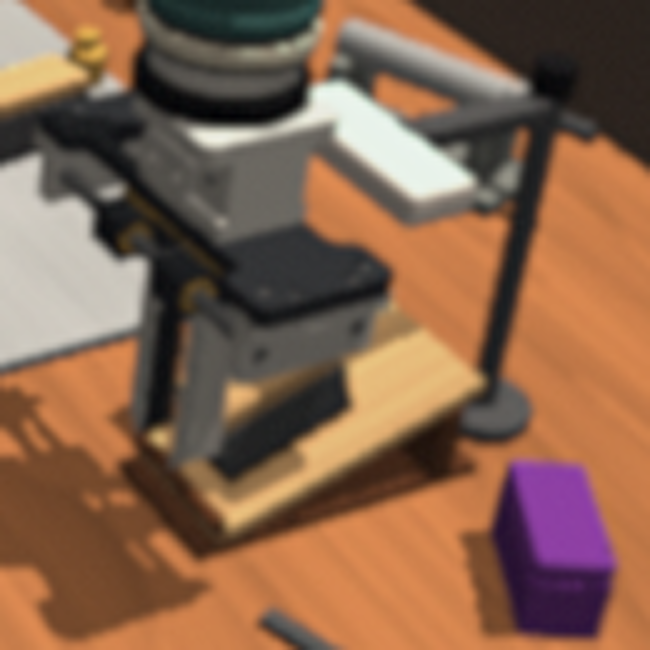

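Emit:
servo_tool(
  rows=[
    [[-0.03, 0, -0.01], 0],
    [[-0.06, 0, -0.02], 0],
    [[-0.09, 0, -0.03], 0],
    [[-0.12, 0, -0.04], 0],
    [[-0.15, 0, -0.05], 0],
  ],
)

```text
time: 20.55
tool_pos: [0.5224, -0.3106, 0.0418]
ee_rot: [3.14, -0.01, -3.089]
wrist_force: [-9.8, -0.9, 1.7]
width: 0.0238
```

Emit:
servo_tool(
  rows=[
    [[-0.03, 0, -0.01], 0],
    [[-0.06, 0, -0.02], 0],
    [[-0.08, 0, -0.025], 0],
    [[-0.08, 0, -0.025], 0],
  ],
)

```text
time: 20.88
tool_pos: [0.5291, -0.3103, 0.044]
ee_rot: [3.14, -0.01, -3.089]
wrist_force: [-9.0, -1.5, 1.4]
width: 0.0236
```

Run:
```python
from h import *
from bench import robot
plan((.534,-.3107,.036),183,robot)
print(rest(robot.get_obs()["tool_pos"][None]))
s=shot(robot,"side","r8")
c=cv2.resize(s["pixels"][150:280,290:420],None,fx=5,fy=5,interpolation=cv2.INTER_CUBIC);cv2.imwrite("pics/r8s.png",c[:,:,::-1])
```

```text
t 20.88 pos [ 0.5291 -0.3103  0.044 ] rpy [ 179.9    -0.55 -176.97] F [-9.01 -1.54  1.41] w 0.0236
shift norm [-0.061 -0.008  0.099] turn norm 0.0
[[-56.89553937   0.65972784]]
```

View pics/r8s.png

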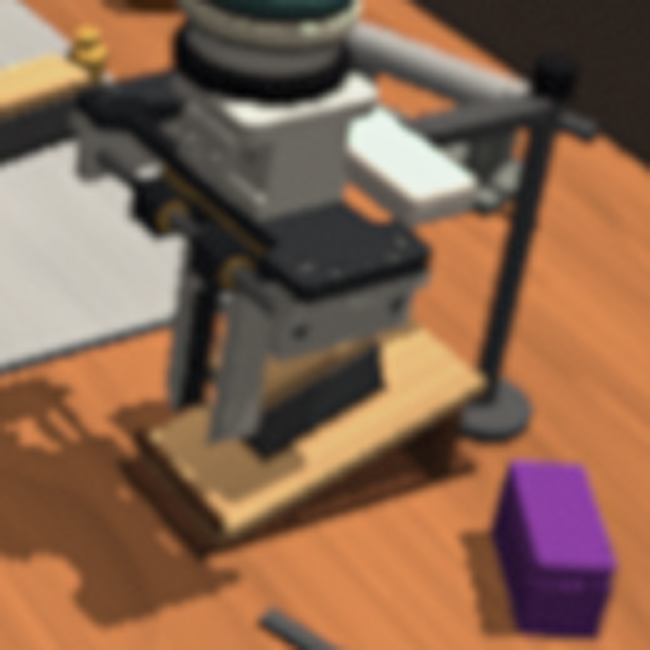

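Emit:
servo_tool(
  rows=[
    [[0.03, 0, 0], 0],
    [[0.2, 0, 0], 0],
    [[0.5, 0, 0], 0],
    [[0.8, 0, 0], 0],
    [[1, 0, 0], 0],
    [[1, 0, 0], 0],
  ],
)

```text
time: 21.43
tool_pos: [0.4511, -0.3146, 0.045]
ee_rot: [3.141, -0.001, -3.09]
wrist_force: [-0.3, -0.3, -0.9]
width: 0.0236
```

Emit:
servo_tool(
  rows=[
    [[0.3, 0, -0.3], 0],
    [[0.6, 0, -0.7], 0],
    [[0.9, 0, -1], 0],
    [[0.9, 0, -1], 0],
    [[0.9, 0, -1], 0],
    [[0.9, 0, -1], 0],
  ],
)

```text
time: 21.93
tool_pos: [0.3821, -0.3182, 0.1245]
ee_rot: [3.141, 0.001, -3.088]
wrist_force: [0.0, -0.3, -0.3]
width: 0.023
```

Run:
```python
from h import *
from bench import robot
plan((.534,-.3107,.036),183,robot)
for n in("scene","side","wrist"):
    s=shot(robot,n,"f"); blocks(s)
    x=(145,180,225,310) if n=="scene" else (300,155,420,275)
    if n!="wrist":
        c=cv2.resize(s["pixels"][x[1]:x[3],x[0]:x[2]],None,fx=5,fy=5,interpolation=cv2.INTER_CUBIC);cv2.imwrite(f"pics/f_{n}.png",c[:,:,::-1])
```

```text
t 21.93 pos [ 0.3821 -0.3182  0.1245] rpy [ 1.7997e+02  4.0000e-02 -1.7693e+02] F [ 0.01 -0.26 -0.26] w 0.023
shift norm [-1.9   -0.009  1.107] turn norm 0.001
px [297. 211.] 237 c [598.5  11.3] sz [78.8 39.4] ang 12.1
px [329. 224.] 80 c [686.1  52.6] sz [22.9 38.8] ang 53.3
```

View pics/f_scene.png

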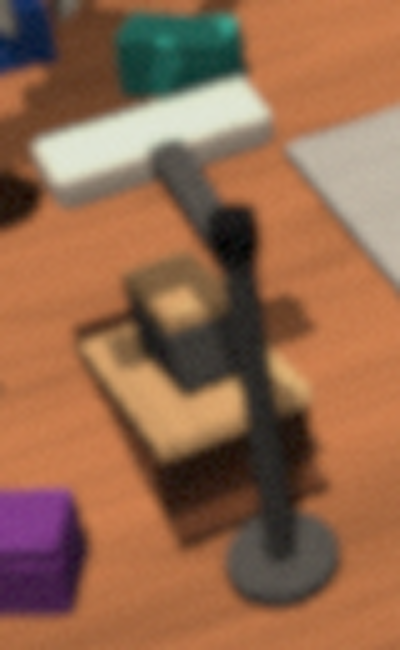

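View pics/f_side.png

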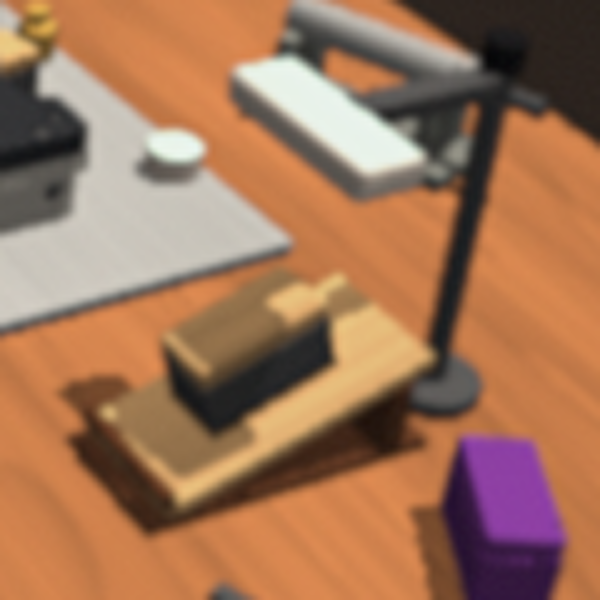

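View pics/wrist_f.png

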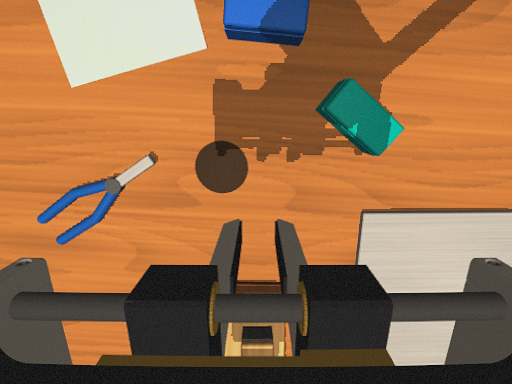

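Run:
```python
from h import *
s=pickle.load(open("side_f.pkl","rb"))
t=np.radians(18);n=np.array([*( -np.sin(t)*UX),np.cos(t)]);ex=np.array([*(np.cos(t)*UX),np.sin(t)])
O=np.array([*C,.036])
px=np.array([(178,508),(435,355),(105,412),(342,277),(215,430),(330,358)],float)/5+[300,155]
o,d=rays(s,px)
for nm,di in zip(("lo-","hi-","lo+","hi+","brear-","bfront-"),d):
    k=((O-o)@n)/(di@n);p=o+k*di-O;print(nm,round(p@ex*1000,1),round((p[:2]@UY)*1000,1))
```

```text
lo- -72.3 -41.0
hi- 73.7 -42.8
lo+ -65.9 31.0
hi+ 74.1 28.2
brear- -32.3 -13.2
bfront- 36.0 -11.7
```

Run:
```python
from h import *
t=np.radians(18);n=np.array([*( -np.sin(t)*UX),np.cos(t)]);ex=np.array([*(np.cos(t)*UX),np.sin(t)])
O=np.array([*C,.036])
def m(s,px,h):
    o,d=rays(s,px)
    for q,di in zip(px,d):
        k=((O+h*n-o)@n)/(di@n);p=o+k*di-O;print(np.round(q,1),round(p@ex*1000,1),round((p[:2]@UY)*1000,1))
s=pickle.load(open("side_f.pkl","rb"))
print("top side");m(s,np.array([(163,345),(210,383),(330,312),(282,270)],float)/5+[300,155],.044)
s=pickle.load(open("scene_f.pkl","rb"))
print("scene top");m(s,np.array([(125,280),(190,258),(172,328),(230,308)],float)/5+[145,180],.044)
print("scene face lo-,hi-,hi+");m(s,np.array([(80,340),(165,460),(308,390)],float)/5+[145,180],0)
print("scene front bottom corners");m(s,np.array([(192,388)],float)/5+[145,180],0)
c=cv2.resize(s["pixels"][228:275,155:215],None,fx=12,fy=12,interpolation=cv2.INTER_CUBIC);cv2.imwrite("pics/zz.png",c[:,:,::-1])
s=pickle.load(open("wrist_r5.pkl","rb"))
print("wrist r5 stop edge top, block rear top corners, front top corners");m(s,np.array([(205,206),(305,206)],float),.008);m(s,np.array([(230,219),(290,219),(229,340),(291,340)],float),.044)
```

```text
top side
[332.6 224. ] -38.2 10.0
[342.  231.6] -35.6 -24.1
[366.  217.4] 31.5 -24.4
[356.4 209. ] 32.0 12.8
scene top
[170. 236.] -19.7 -17.8
[183.  231.6] -17.5 15.2
[179.4 245.6] 55.7 -18.0
[191.  241.6] 57.9 9.4
scene face lo-,hi-,hi+
[161. 248.] -73.7 -37.4
[178. 272.] 87.5 -42.9
[206.6 258. ] 77.2 30.1
scene front bottom corners
[183.4 257.6] 29.3 -10.7
wrist r5 stop edge top, block rear top corners, front top corners
[205. 206.] -70.1 -37.8
[305. 206.] -70.1 34.1
[230. 219.] -62.9 -16.0
[290. 219.] -62.9 19.0
[229. 340.] 7.1 -16.4
[291. 340.] 7.1 19.5
```

View pics/zz.png

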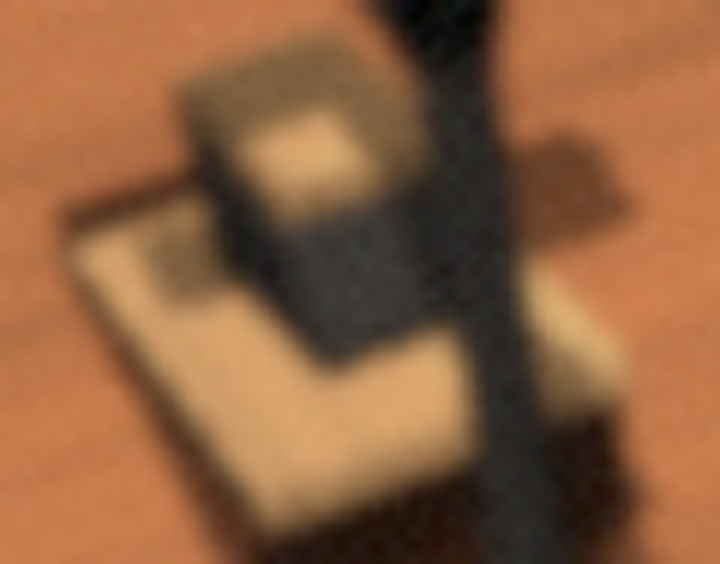

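Emit:
servo_tool(
  rows=[
    [[-0.3, 0.36, 0], 0],
    [[-0.6, 0.73, 0], 0],
    [[-0.6, 0.73, 0], 0],
    [[-0.6, 0.73, 0], 0],
  ],
)

```text
time: 22.42
tool_pos: [0.4268, -0.2557, 0.1236]
ee_rot: [3.14, -0.002, -3.084]
wrist_force: [-0.0, -0.1, -0.8]
width: 0.0234
```

Emit:
servo_tool(
  rows=[
    [[-0.25, 0.3, 0], 0],
    [[-0.5, 0.6, 0], 0],
    [[-0.5, 0.6, 0], 0],
    [[-0.5, 0.6, 0], 0],
    [[-0.5, 0.6, 0], 0],
  ],
)

```text
time: 22.83
tool_pos: [0.4627, -0.2083, 0.1244]
ee_rot: [-3.141, -0.002, -3.089]
wrist_force: [-0.2, -0.7, -0.5]
width: 0.0235
```

Run:
```python
from h import *
from bench import robot
plan((.48,-.2,.12),183,robot)
s=shot(robot,"wrist","v")
c=cv2.resize(s["pixels"][120:350,50:350],None,fx=2.6,fy=2.6,interpolation=cv2.INTER_CUBIC);cv2.imwrite("pics/v.png",c[:,:,::-1])
```

```text
t 22.83 pos [ 0.4627 -0.2083  0.1244] rpy [-1.7999e+02 -1.0000e-01 -1.7696e+02] F [-0.2  -0.66 -0.5 ] w 0.0235
shift norm [-0.221  0.092  0.054] turn norm 0.0
```

View pics/v.png

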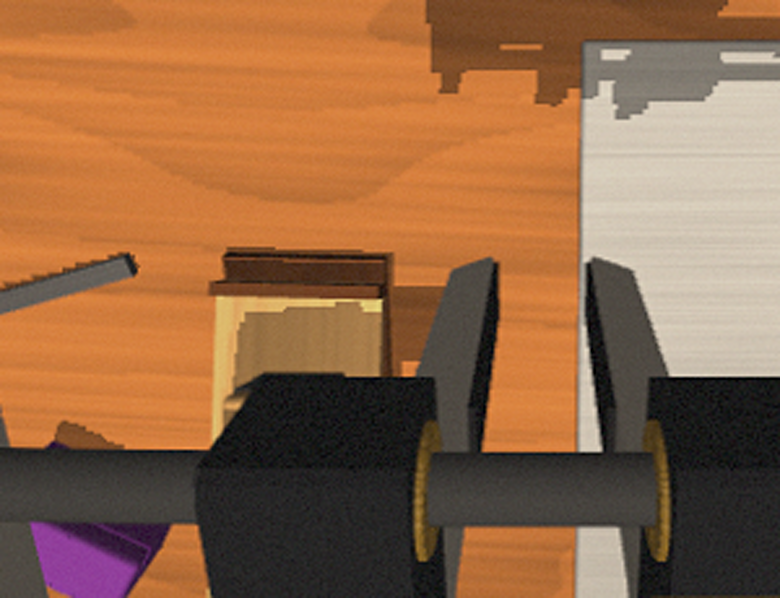

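Emit:
servo_tool(
  rows=[
    [[-0.3, 0.45, 0], 0],
    [[-0.6, 0.9, 0], 0],
    [[-0.75, 0.95, 0], 0],
    [[-0.75, 0.95, 0], 0],
    [[-0.75, 0.95, 0], 0],
  ],
)

```text
time: 23.3
tool_pos: [0.5189, -0.1293, 0.1248]
ee_rot: [-3.141, -0.001, -3.088]
wrist_force: [-0.9, 0.1, -0.5]
width: 0.0237
```

Run:
```python
from h import *
from bench import robot
plan((.48,-.2,.12),183,robot)
s=shot(robot,"wrist","v2")
c=cv2.resize(s["pixels"][130:350,0:220],None,fx=2.7,fy=2.7,interpolation=cv2.INTER_CUBIC);cv2.imwrite("pics/v2.png",c[:,:,::-1])
```

```text
t 23.3 pos [ 0.5189 -0.1293  0.1248] rpy [-1.7996e+02 -6.0000e-02 -1.7695e+02] F [-0.93  0.08 -0.5 ] w 0.0237
shift norm [ 0.532 -0.857  0.061] turn norm 0.001
```

View pics/v2.png

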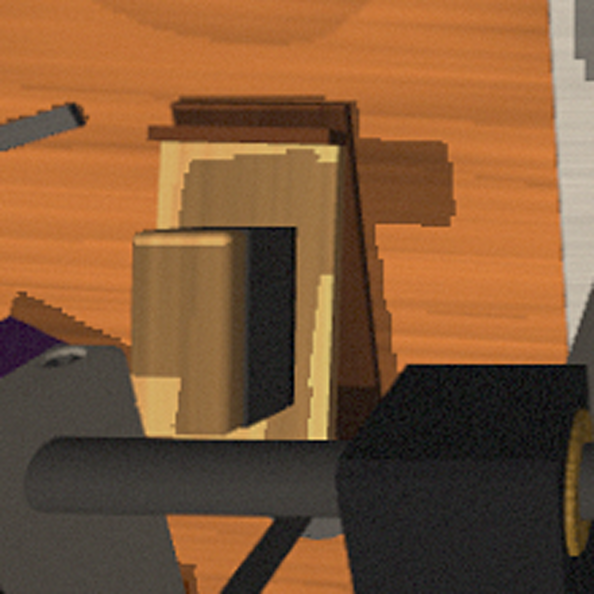

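Run:
```python
from h import *
t=np.radians(18);n=np.array([*( -np.sin(t)*UX),np.cos(t)]);ex=np.array([*(np.cos(t)*UX),np.sin(t)])
O=np.array([*C,.036])
def m(s,px,h):
    o,d=rays(s,px)
    for q,di in zip(px,d):
        k=((O+h*n-o)@n)/(di@n);p=o+k*di-O;print(np.round(q,1),round(p@ex*1000,1),round((p[:2]@UY)*1000,1))
s=pickle.load(open("wrist_v2.pkl","rb"))
f=lambda a:np.array(a,float)/2.7+[0,130]
print("face + edge, face corners at stop(top h8)");m(s,f([(339,180),(328,440)]),0);m(s,f([(160,142),(341,145)]),.008)
print("bottom + edge");m(s,f([(295,285),(295,403)]),0)
print("top corners");m(s,f([(133,233),(246,236),(248,430),(237,432)]),.044)
```

```text
face + edge, face corners at stop(top h8)
[125.6 196.7] -55.3 36.3
[121.5 293. ] 49.7 33.4
[ 59.3 182.6] -70.3 -33.2
[126.3 183.7] -69.0 40.8
bottom + edge
[109.3 235.6] -12.6 18.9
[109.3 279.3] 35.0 19.7
top corners
[ 49.3 216.3] -35.6 -15.1
[ 91.1 217.4] -34.7 25.5
[ 91.9 289.3] 32.2 27.4
[ 87.8 290. ] 32.9 23.5
```

Run:
```python
from h import *
from bench import robot
for n in("scene","side"):
    s=shot(robot,n,"end");blocks(s)
    a=pickle.load(open(n+"0.pkl","rb"))["pixels"]
    x=(150,160,380,310) if n=="scene" else (200,130,420,280)
    c=np.vstack([cv2.resize(i[x[1]:x[3],x[0]:x[2]],None,fx=2,fy=2,interpolation=cv2.INTER_CUBIC) for i in(a,s["pixels"])]);cv2.imwrite(f"pics/end_{n}.png",c[:,:,::-1])
```

```text
px [296. 211.] 234 c [597.5  11.4] sz [76.4 38.8] ang 10.7
```

View pics/end_scene.png

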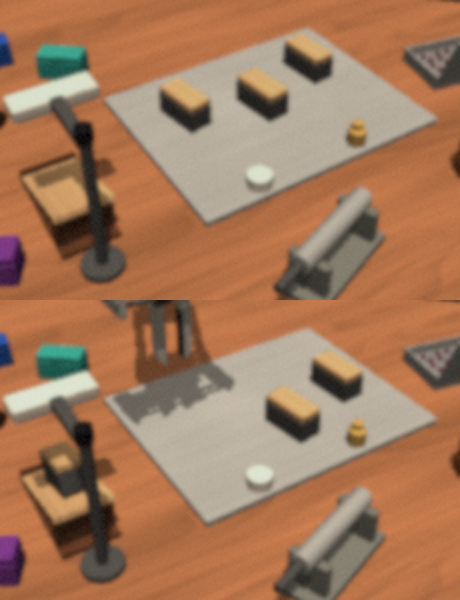

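View pics/end_side.png

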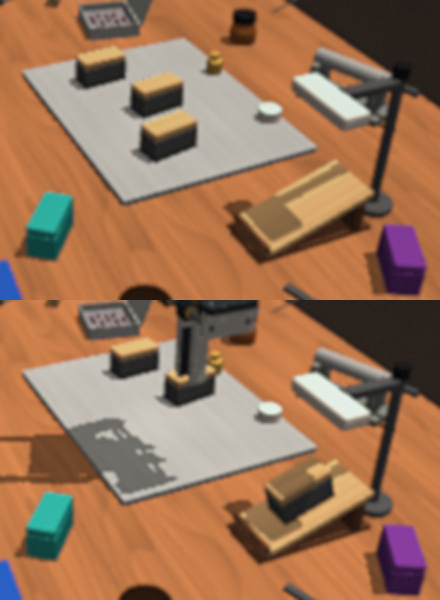

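Run:
```python
from h import *
from bench import robot
s=pickle.load(open("scene_end.pkl","rb"));P=onz(s,[(304.1,183.3),(318.2,192.5)],.054);print(P,np.linalg.norm(P[1]-P[0]))
print(robot.get_obs()["wrist_force"])
print(robot.close_job())
```

```text
[[0.49328445 0.10770325 0.054     ]
 [0.55540869 0.11488557 0.054     ]] 0.0625380446714267
[ 0.01654171 -0.27921586  0.32097347]
the job is handed in; nothing more can be done
None
```

The sharp block is on the middle of the rest and the job is handed in, at about 23.5 s of the 69 s allowed. One instruction was not followed: the tool was never tilted.

**What I did**
- I pushed each block about 6 cm along the plate with the part-open fingers: 59–63 mm, about 62 mm and about 65 mm.
- The wrist force showed about 2 N on two of them and about 6 N on the one nearest the rest, so I took that one as sharp.
- I gripped the sharp block near its rear end and lowered it onto the slope, letting it turn in the pads to lie flat. After releasing it I pushed it about 25 mm up the slope to the middle.

**No tilt:** the move interface only shifts the tool and turns it about its own z. I worked with an upright tool kept on the open side of the lamp bar, and no force or picture showed a bump on the lamp.

**Last checks**
- **Placed block:** it lies flat and lengthwise, within about 2 mm of the middle along the slope and well clear of the stop. It stayed there for the roughly 2 s from releasing it to handing in.
- **Sideways position:** the clear wrist view puts it 2–3 mm off centre towards the plate and up to 3° turned. The blurred scene and side views disagreed, giving 0–13 mm off; I trusted the wrist view.
- **Everything else:** the two worn blocks stand on the plate. The weight, gauge, lamp and coloured look-alikes look unmoved against the first pictures, and the robot touches nothing.

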